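# Weigh out a polishing charge of bangle watch cases

## Robot

A 7-joint arm with a two-finger parallel gripper is mounted at the origin on the work surface. World frame = base frame: x ahead of the robot, y to its left, z up, the work surface at z = 0. Lengths are in m, angles in rad, forces in N, time in s.
With the tool pointing down it reaches from about 0.425 to 0.875 m from the base axis. Payload 4.7 kg.
Tool frame: the origin (TCP) lies at the centre of the arm's flange, where the gripper is bolted on; the fingertips stand 182 mm ahead of it and the grasp point (between the pads) lies 164 mm ahead of it; z points along the fingers, x is the direction in which the jaws open and shut, and the axes are right-handed (so a half turn about z gives the same grasp; the last joint's range is limited). The gripper opens to 87 mm and grips with 3 to 60 N. Pads are 19 mm wide; open, the fingers measure 117 mm over their backs; the gripper's body (75 mm by 190 mm) begins 51 mm behind the grasp point.
Start: joints at [1.208, 0.321, -0.07, 1.45, 0.023, 1.371, -0.057], TCP at [0.239, -0.604, 0.405] pointing down, gripper open.
Joint ranges: [-2.86, 2.86], [-0.3, 2.09], [-1.38, 1.24], [0.06, 2.45], [-1.56, 4.7], [0.09, 2.05], [-2.69, 2.69]. Speed limits (rad/s): [2.57, 2.57, 3.14, 3.14, 3.14, 3.14, 3.14].

## Interface

Orientations are given as a unit quaternion [w, x, y, z].
In Python, from plant import * gives the robot as it stands.
- The arm moves only by the tool arm_command, never from a script. Its argument "increments" is a list that holds one entry, the list of rows, each a list of 5 numbers: the shift along the world's x, y, z in mm, then the turn about the world's z in degrees, then the finger opening in mm, from 0 to 87. In form: [[[dx, dy, dz, turn, hand], ...]]. A call has 1 to 10 rows; each row shifts and turns the commanded pose from where the row before left it; what a row does not reach is not made up. A row lasts 1/12 s, in which the tool goes at most 41.7 mm and 7.16 degrees, less where a joint would pass 70% of its speed; a pose out of reach is approached as far as the arm can. A call with a gripper value outside its range is refused whole. The fingers move at their own pace and stop on an object; "force" is the grip in N (left out, the last holds). Time passes only in rows, so rows that do not move let the fingers close. It gives the time, the measured TCP pose, the force and the opening at its end, in the units of the state.
- observe(): the state, without advancing time (a new reading comes with each control period).
- capture(name): name is "side" or "top"; returns (picture, depth): 384x512x3 uint8, red, green, blue; 384x512 float32, m along the optical axis (not along the pixel's ray), 0 where there is no reading.
- get_calibration(name): a dict with "mtx" (3x3 intrinsics, pixels), "extrinsics" (4x4, takes a point from camera to world coordinates). Camera axes: x right, y down, z forward; pixel columns grow to the right and rows downward; lengths in m; the calibration is good to about 2 mm. A picture is of the moment at which its call begins. get_calibration takes no time and is no camera call.
- close_job(): hands the job in, once; it reports no verdict.
Trained networks look in the newest picture that a camera, given by its name, has taken for a name from the list of things; names that differ only in an ending like _2 or _b are one class to them, and where a whole thing is asked for, a point or a joint stands for the part that bears it (a point fixed in the world has none). Each returns a list of dicts, best first, with "score" (0 to 1); they miss things now and then, are a little off and sometimes report something else, mostly with a low value. They report only what shows in the picture. A call takes as long as a camera call. They do not tell look-alikes from the thing itself.
- silhouettes(camera, thing): "region" (384x512 bool, what is visible of it) and "point" ([column, row] in pixels, amid what is visible of it).
- place_of(camera, thing): "point" ([column, row] in pixels: a listed point, or the origin of a listed thing).
The state is a dict: "t": time; "qpos": joint angles; "qd": joint speeds; "tau": joint torques, N m; "ee_pos": TCP position; "tcp_rot": TCP orientation; "wrist_force": force on the tool from outside, world axes, zero at the start; "ft_torque": the same for the moment, N m; "finger_gap": opening from 0.0 (shut) to 1.0 (fully open).
Only numpy, scipy, OpenCV 4.12 (cv2) and the standard library are available. Lean on these libraries where they do the work, as an engineer would, in place of code of your own. Each camera call takes 0.05 s, during which the arm holds its last target.

## Task

Make up a charge for the polisher: first take the brass check weight off the scale pan and stand it upright in the middle of its cork pad, so that the empty pan comes back to zero. Then lift the bangle watch cases off their hooks and set them in the pan one at a time until the pointer rests inside the green band, and hang all the remaining cases over the brass holding rail, so that the hooks end up empty. Set the cases down without letting any of them drop, and leave the other things on the bench where they are.

Things in the scene. Friction and masses are not known exactly. Their poses are not given: they have to be found in the camera images.
- hook_stand: Stand with six upturned steel hooks, fixed to the bench. Origin: bench level, below the middle of the crossbar. The crossbar (12 mm thick, axis 160 mm high) runs along y; the hooks, 7 mm rods at the same height, stick out along -x, 75 mm apart; 50 mm out their tips turn up by 12 mm. A case is open below, so it comes off straight up once its feet are above the hook's tip.
- hook1 (a point): Middle of the first hook's rod (on its axis, 160 mm high, 25 mm in front of the crossbar), at y = -187.5 mm of the stand; the others follow every 75 mm to y = +187.5 mm. At the start each case hangs on a hook of its own, its x along the hook, its feet 117.5 mm above the bench.
- scale: Spring scale, fixed to the bench: grey housing 130 by 140 by 72 mm with a sprung pan above it. Origin: centre of the underside, x and y along the pan's sides. A thin gauge column 147 mm high stands 106 mm out at +y; its white plates (both faces) carry a black zero line and a green band, and a red pointer fixed to the pan's edge moves down past them.
- pan_floor (a point): Centre of the scale pan's flat floor, on its upper face; moves down with the pan. Axes as the scale's. The floor is 150 mm (x) by 160 mm (y) inside a rim 10 mm high; four cases fit standing, two by two. Floor 135 mm above the bench when empty.
- pan (a joint): How far the pan and its red pointer have sunk, m: 0 empty, pointer on the zero line; stop at 0.045. Spring of 120 N/m: 100 g sinks it 8.2 mm; it settles within about a second. The green band runs from 0.022 to 0.033, wider than any one case's share.
- rail: Holding rail, fixed to the bench: brass bar 12 mm thick along its x on two posts at x = -100 and +100 mm (14 mm thick), on a wooden base 230 by 110 by 14 mm. Origin: centre of the base's underside.
- rail_top (a point): Middle of the rail bar, on its top line, 156 mm above the bench; x along the bar. 180 mm of bar are free between the posts, room for three cases side by side.
- check_weight: Brass check weight, 200 g, 39 mm high: squat body 44 mm in diameter and 15 mm high, above it a neck and a round knob 18 mm in diameter from 26 to 37 mm height. Origin: centre of its underside; z up. Stands in the pan at the start.
- cork_pad: Round cork pad, 64 mm in diameter, 2 mm thick, fixed to the bench: the check weight's place. Origin: centre of its underside.
- case1: Empty square watch case on a rigid open bangle (steel or gold tone): an upside-down U, 58 mm across (y), band 24 mm wide (x: a hook or bar runs through it along x), inside 52 mm wide, open below. Origin: midway between the feet, level with their undersides; z up. Heights above it: inside of the arch top 46 mm, band's top face 50 mm, top of watch head 63 mm. Absent in some runs.
- case2: Like case1 (all six are alike; some are absent in some runs). The watch head on top is 30 mm by 30 mm by 13 mm with flat sides: grip it across y with the fingertips just above the band. 80 to 125 g, centre of mass about 31 mm above the origin: it hangs stably from the arch and stands stably on its two feet.
- case3: Bangle watch case like case1 and case2; absent in some runs.
- case4: Bangle watch case like case1 and case2; absent in some runs.
- case5: Bangle watch case like case1 and case2; absent in some runs.
- case6: Bangle watch case like case1 and case2; absent in some runs.
- loupe_green: Green eye loupe, 34 mm wide, 32 mm high; a bystander standing loose on the bench. Origin: centre of its underside.
- loupe_black: Black eye loupe, 34 mm wide, 32 mm high; a bystander standing loose on the bench. Origin: centre of its underside.
- amber_dish: Amber glass dish, 60 mm wide, 18 mm high; a bystander standing loose on the bench. Origin: centre of its underside.
- paste_jar: Red jar, 42 mm wide, 34 mm high; a bystander standing loose on the bench. Origin: centre of its underside.
- blower: Red rubber dust blower, 60 mm wide, 100 mm high; a bystander standing loose on the bench. Origin: centre of its underside.
- oil_jar: Glass jar, 48 mm wide, 45 mm high; a bystander standing loose on the bench. Origin: centre of its underside.
- movement_pot: White ceramic pot, 40 mm wide, 28 mm high; a bystander standing loose on the bench. Origin: centre of its underside.
Not all that is in view belongs to the job. What is shaped like the check_weight but blue or purple is not meant.

How it is judged:
On the way:
1. the check weight stands upright on the cork pad and the pan, empty, is back at zero (horizontal distance between check_weight and cork_pad below 0.015 m and angle between check_weight's own z axis and vertical below 0.1 rad and height (world z) of check_weight below 0.008 m and linear speed of check_weight below 0.03 m/s and value of joint pan below 0.003 m), for 0.2 s.
At the end, for the whole second after the job is handed in: The check weight stands upright on the cork pad (centres within 15 mm), the pan rests with its pointer in the green band (joint 0.0215 to 0.0335), and every case present is at rest either in the pan or hanging upright astride the holding rail's bar between its posts; none on the hooks or the bench (horizontal distance between check_weight and cork_pad below 0.015 m and angle between check_weight's own z axis and vertical below 0.1 rad and height (world z) of check_weight below 0.008 m and linear speed of each of check_weight, case1, case2, case3, case4, case5, case6 below 0.03 m/s and value of joint pan between 0.0215 and 0.0335 m and ((x of case1 in the frame of pan_floor between -0.075 and 0.075 m and y of case1 in the frame of pan_floor between -0.08 and 0.08 m and z of case1 in the frame of pan_floor between -0.005 and 0.06 m) or (x of case1 in the frame of rail_top between -0.09 and 0.09 m and y of case1 in the frame of rail_top between -0.025 and 0.025 m and z of case1 in the frame of rail_top between -0.056 and -0.035 m and angle between case1's own z axis and vertical below 0.35 rad)) and ((x of case2 in the frame of pan_floor between -0.075 and 0.075 m and y of case2 in the frame of pan_floor between -0.08 and 0.08 m and z of case2 in the frame of pan_floor between -0.005 and 0.06 m) or (x of case2 in the frame of rail_top between -0.09 and 0.09 m and y of case2 in the frame of rail_top between -0.025 and 0.025 m and z of case2 in the frame of rail_top between -0.056 and -0.035 m and angle between case2's own z axis and vertical below 0.35 rad)) and ((x of case3 in the frame of pan_floor between -0.075 and 0.075 m and y of case3 in the frame of pan_floor between -0.08 and 0.08 m and z of case3 in the frame of pan_floor between -0.005 and 0.06 m) or (x of case3 in the frame of rail_top between -0.09 and 0.09 m and y of case3 in the frame of rail_top between -0.025 and 0.025 m and z of case3 in the frame of rail_top between -0.056 and -0.035 m and angle between case3's own z axis and vertical below 0.35 rad)) and ((x of case4 in the frame of pan_floor between -0.075 and 0.075 m and y of case4 in the frame of pan_floor between -0.08 and 0.08 m and z of case4 in the frame of pan_floor between -0.005 and 0.06 m) or (x of case4 in the frame of rail_top between -0.09 and 0.09 m and y of case4 in the frame of rail_top between -0.025 and 0.025 m and z of case4 in the frame of rail_top between -0.056 and -0.035 m and angle between case4's own z axis and vertical below 0.35 rad)) and ((x of case5 in the frame of pan_floor between -0.075 and 0.075 m and y of case5 in the frame of pan_floor between -0.08 and 0.08 m and z of case5 in the frame of pan_floor between -0.005 and 0.06 m) or (x of case5 in the frame of rail_top between -0.09 and 0.09 m and y of case5 in the frame of rail_top between -0.025 and 0.025 m and z of case5 in the frame of rail_top between -0.056 and -0.035 m and angle between case5's own z axis and vertical below 0.35 rad)) and ((x of case6 in the frame of pan_floor between -0.075 and 0.075 m and y of case6 in the frame of pan_floor between -0.08 and 0.08 m and z of case6 in the frame of pan_floor between -0.005 and 0.06 m) or (x of case6 in the frame of rail_top between -0.09 and 0.09 m and y of case6 in the frame of rail_top between -0.025 and 0.025 m and z of case6 in the frame of rail_top between -0.056 and -0.035 m and angle between case6's own z axis and vertical below 0.35 rad))); the robot touches nothing.
It fails at once if a watch case is let fall (drops freely more than about 25 mm) ((linear speed of case1 above 0.7 m/s and contact force between the fingers and case1 below 0.1 N) or (linear speed of case2 above 0.7 m/s and contact force between the fingers and case2 below 0.1 N) or (linear speed of case3 above 0.7 m/s and contact force between the fingers and case3 below 0.1 N) or (linear speed of case4 above 0.7 m/s and contact force between the fingers and case4 below 0.1 N) or (linear speed of case5 above 0.7 m/s and contact force between the fingers and case5 below 0.1 N) or (linear speed of case6 above 0.7 m/s and contact force between the fingers and case6 below 0.1 N)).
It fails at once if a bystander is moved more than 30 mm (distance of any of loupe_green, loupe_black, amber_dish, paste_jar, blower, oil_jar, movement_pot from where it was at the start of the episode above 0.03 m).
Of case1, case2, case3, case4, case5, case6 only 4 to 6 are there at a start; the rules pass over those that are not, and their reading is None.
At some moment in a run one of check_weight may be knocked a few centimetres aside while the robot is not near it.
It also fails if it takes over 210 s, if anything falls off the work surface, if the arm or the gripper's body presses on something with over 40 N, if the wrist force passes 120 N, or if a joint passes its speed limit or range.

## Working session

There is one attempt and no reset: what is moved stays moved. The work goes in short steps, Python scripts to look and compute and a tool call to move; the robot and the scene stay as the last step left them, time stands still between calls to the robot, and variables do not carry over. Pictures are saved under pics/ and viewed, and the job is handed in when it is done.

Besides the shell and the picture viewer there is one more tool, called after ">>>" as name(argument=value, ...), one argument or row to a line, values as JSON. arm_command: Moves the arm, as the interface text tells. Its arguments: {"type":"object","properties":{"increments":{"type":"array"},"force":{"type":"number"}},"required":["increments"]}

```bash
ls; mkdir -p pics; python3 - <<'E'
from plant import *
import cv2
s=observe();print(s['t'],s['ee_pos'],s['tcp_rot'],s['finger_gap'])
for n in("side","top"):
    p,d=capture(n);cv2.imwrite(f"pics/{n}0.png",p[:,:,::-1]);c=get_calibration(n);print(c['mtx'],c['extrinsics'].round(3) if hasattr(c['extrinsics'],'round') else c['extrinsics'])
E
```

```text
pics
0.0 [ 0.2390673  -0.60422704  0.40367442] [-4.89478298e-04  8.27034761e-01 -5.62149980e-01 -8.14548914e-04] 0.99982068551741
[[375.5400755    0.         254.40372712]
 [  0.         375.5400755  184.26865194]
 [  0.           0.           1.        ]] [[ 0.97  -0.177  0.169  0.244]
 [-0.245 -0.67   0.701 -0.844]
 [-0.011 -0.721 -0.693  0.963]
 [ 0.     0.     0.     1.   ]]
[[460.27547459   0.         256.87557137]
 [  0.         460.27547459 188.00194543]
 [  0.           0.           1.        ]] [[ 2.400e-02 -9.970e-01  6.900e-02  3.450e-01]
 [-1.000e+00 -2.400e-02  1.000e-03  1.000e-03]
 [ 1.000e-03 -6.900e-02 -9.980e-01  1.467e+00]
 [ 0.000e+00  0.000e+00  0.000e+00  1.000e+00]]
```

View pics/side0.png

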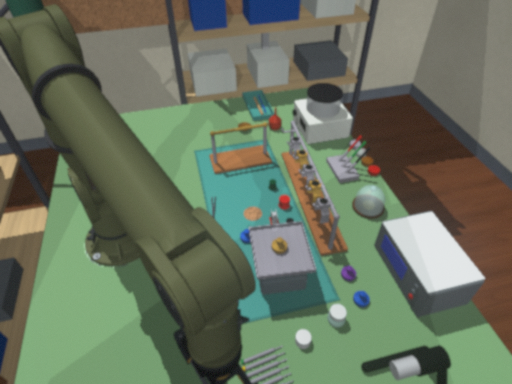

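View pics/top0.png

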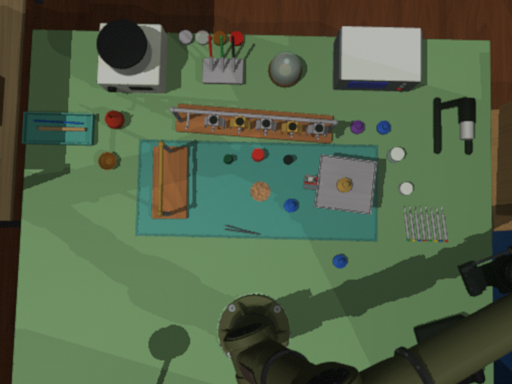

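```bash
cat > h.py <<'E'
from plant import *
import numpy as np, cv2
def cal(n):
    c=get_calibration(n);return np.array(c['mtx']),np.array(c['extrinsics'])
def ray(n,uv,z):
    K,E=cal(n);d=E[:3,:3]@np.linalg.inv(K)@np.array([uv[0],uv[1],1.]);o=E[:3,3];return o+d*(z-o[2])/d[2]
def dep(n,uv,dm):
    K,E=cal(n);u,v=int(round(uv[0])),int(round(uv[1]))
    z=np.median(dm[v-1:v+2,u-1:u+2]);return E[:3,:3]@(np.linalg.inv(K)@np.array([uv[0],uv[1],1.])*z)+E[:3,3]
def cloud(n,dm):
    K,E=cal(n);v,u=np.mgrid[:384,:512];p=np.stack([(u-K[0,2])/K[0,0]*dm,(v-K[1,2])/K[1,1]*dm,dm],-1);return p@E[:3,:3].T+E[:3,3]
def proj(n,P):
    K,E=cal(n);q=E[:3,:3].T@(np.array(P)-E[:3,3]);q=K@q;return q[:2]/q[2]
def snap(n,f,box,s):
    p,d=capture(n);a,b,c,e=box
    cv2.imwrite(f"pics/{f}.png",cv2.resize(p[b:e,a:c,::-1],None,fx=s,fy=s,interpolation=cv2.INTER_CUBIC));return p,d
E
python3 - <<'E'
from h import *
p,d=snap("top","t1",(140,90,400,260),3)
np.save("d0.npy",d)
hz=dict(hook1=.16,pan_floor=.118,rail_top=.156,cork_pad=0,check_weight=.12,hook_stand=0,scale=0,rail=0,case1=.1175,loupe_green=0,loupe_black=0,amber_dish=0,paste_jar=0,blower=0,oil_jar=0,movement_pot=0)
for k,z in hz.items():
    for r in place_of("top",k)[:7]:
        if r['score']>.2: print(k,round(r['score'],2),np.round(r['point'],1),ray("top",r['point'],z).round(3),dep("top",r['point'],d).round(3))
E
```

```text
hook1 0.85 [321.2 129.1] [ 0.609 -0.178  0.16 ] [ 0.605 -0.175  0.18 ]
pan_floor 0.71 [343.9 186.7] [ 0.448 -0.253  0.118] [ 0.445 -0.247  0.151]
rail_top 0.87 [162.3 175.8] [0.464 0.274 0.156] [0.464 0.275 0.151]
rail_top 0.44 [400.7 184.6] [ 0.455 -0.408  0.156] [ 0.466 -0.449  0.026]
cork_pad 0.63 [262.1 191.6] [ 0.435 -0.014  0.   ] [ 0.435 -0.014  0.003]
cork_pad 0.29 [320.1 130.8] [ 0.636 -0.197  0.   ] [ 0.6   -0.172  0.181]
check_weight 0.71 [289.9 205.9] [ 0.388 -0.095  0.12 ] [ 0.39  -0.101  0.036]
check_weight 0.7 [382.  128.6] [ 0.623 -0.364  0.12 ] [ 0.644 -0.391  0.02 ]
check_weight 0.63 [108.8 159.6] [0.511 0.441 0.12 ] [0.526 0.479 0.002]
check_weight 0.6 [337.5 260.1] [ 0.234 -0.237  0.12 ] [ 0.225 -0.254  0.018]
check_weight 0.59 [342.6 184.3] [ 0.455 -0.249  0.12 ] [ 0.452 -0.243  0.154]
check_weight 0.55 [347.3 184.6] [ 0.454 -0.263  0.12 ] [ 0.451 -0.256  0.154]
check_weight 0.53 [356.  127.8] [ 0.623 -0.287  0.12 ] [ 0.644 -0.308  0.021]
hook_stand 0.89 [252.5 125.5] [0.648 0.022 0.   ] [0.645 0.021 0.015]
scale 0.77 [340.6 190.6] [ 0.444 -0.265  0.   ] [ 0.435 
[... 292 characters left out ...]
66 [315.4 134.3] [ 0.602 -0.167  0.117] [ 0.592 -0.161  0.168]
case1 0.65 [242.3 123.4] [0.629 0.05  0.117] [0.616 0.048 0.18 ]
case1 0.55 [213.8 125.4] [0.621 0.135 0.117] [0.608 0.129 0.179]
loupe_green 0.53 [257.9 151.8] [0.563 0.002 0.   ] [0.558 0.002 0.035]
loupe_green 0.52 [226.4 159.9] [0.534 0.102 0.   ] [0.53  0.1   0.032]
loupe_black 0.54 [290.3 161.8] [ 0.533 -0.103  0.   ] [ 0.529 -0.101  0.028]
amber_dish 0.83 [108.3 161.3] [0.52  0.481 0.   ] [0.52  0.481 0.001]
paste_jar 0.66 [259.9 157.3] [ 0.545 -0.005  0.   ] [ 0.54  -0.005  0.035]
blower 0.71 [114.1 117.1] [0.664 0.469 0.   ] [0.652 0.451 0.057]
movement_pot 0.55 [401.9 186.6] [ 0.462 -0.461  0.   ] [ 0.46  -0.452  0.027]
```

View pics/t1.png

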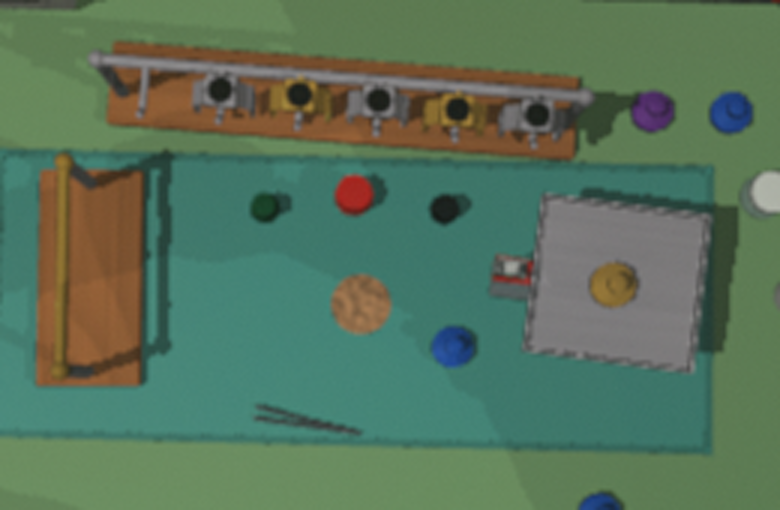

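```bash
cat > m.py <<'E'
from h import *
from scipy import ndimage as ni
def blobs(P,lo,hi,box,mn=15):
    x0,x1,y0,y1=box
    m=(P[...,2]>lo)&(P[...,2]<hi)&(P[...,0]>x0)&(P[...,0]<x1)&(P[...,1]>y0)&(P[...,1]<y1)
    L,n=ni.label(m);o=[]
    for i in range(1,n+1):
        q=P[L==i]
        if len(q)>=mn:
            mid=(q.min(0)+q.max(0))/2
            o.append((len(q),q.mean(0),mid,q.max(0)-q.min(0),q))
    return o
def show(P,*a,**k):
    for n,c,mid,e,q in blobs(P,*a,**k): print(n,c.round(4),mid.round(4),e.round(3))
E
python3 - <<'E'
from m import *
d=np.load("d0.npy");P=cloud("top",d)
print("heads");show(P,.174,.2,(.5,.7,-.25,.25))
print("stand bar")
q=P[(P[...,2]>.155)&(P[...,2]<.170)&(P[...,0]>.62)&(P[...,0]<.7)&(abs(P[...,1])<.3)]
print(len(q),np.polyfit(q[:,1],q[:,0],1),q.min(0),q.max(0),np.median(q[:,2]))
print("rail")
q=P[(P[...,2]>.145)&(P[...,2]<.170)&(P[...,0]>.3)&(P[...,0]<.65)&(P[...,1]>.2)&(P[...,1]<.35)]
print(len(q),np.polyfit(q[:,0],q[:,1],1),q.min(0),q.max(0),np.median(q[:,2]),(q.min(0)+q.max(0))/2)
print("weight");show(P,.137,.2,(.4,.5,-.29,-.2),mn=5)
q=P[(P[...,2]>.11)&(P[...,2]<.135)&(P[...,0]>.33)&(P[...,0]<.58)&(P[...,1]>-.36)&(P[...,1]<-.17)]
r=cv2.minAreaRect(q[:,:2].astype(np.float32));print("pan",r,np.median(q[:,2]),len(q))
p,_=capture("top")
print("pad");
for s in silhouettes("top","cork_pad")[:2]:
    g=P[s['region']];print(s['score'],g.mean(0),(g.min(0)+g.max(0))/2,g.max(0)-g.min(0))
E
```

```text
heads
115 [0.6237 0.1323 0.1803] [0.6252 0.1326 0.1806] [0.033 0.03  0.012]
114 [0.6203 0.0571 0.1801] [0.6215 0.0575 0.1801] [0.033 0.029 0.012]
112 [ 0.616 -0.017  0.18 ] [ 0.6177 -0.0164  0.1807] [0.032 0.029 0.013]
113 [ 0.6092 -0.0918  0.1805] [ 0.6105 -0.0916  0.1811] [0.032 0.031 0.014]
116 [ 0.6066 -0.1667  0.1801] [ 0.6083 -0.1665  0.181 ] [0.036 0.029 0.013]
stand bar
800 [0.04455541 0.63788296] [ 0.62000143 -0.22312874  0.15516997] [0.66256217 0.26064548 0.16992913] 0.16397857600900423
rail
393 [-0.17616054  0.35608153] [0.34883151 0.20293878 0.14584675] [0.64995229 0.29053856 0.16851434] 0.15519499037055495 [0.4993919  0.24673867 0.15718055]
weight
5 [ 0.4597 -0.235   0.1381] [ 0.4597 -0.2351  0.1386] [0.006 0.006 0.003]
37 [ 0.4518 -0.2485  0.1528] [ 0.4514 -0.2499  0.1502] [0.015 0.019 0.025]
pan ((0.4547443389892578, -0.2538052499294281), (0.16946673393249512, 0.15683963894844055), 83.67919158935547) 0.1184081862927786 2936
pad
0.86 [ 0.43414477 -0.00606397  0.00606554] [ 0.40520718 -0.00609682  0.7289843 ] [0.12091588 0.06127305 1.4761733 ]
0.33 [0.53262579 0.09646914 0.02825635] [0.53297423 0.09708395 0.01964263] [0.01950096 0.02168101 0.03282976]
```

```bash
python3 - <<'E'
from m import *
d=np.load("d0.npy");P=cloud("top",d)
q=P[(P[...,2]>.145)&(P[...,2]<.165)&(P[...,0]>.33)&(P[...,0]<.6)&(P[...,1]>.25)&(P[...,1]<.3)]
for _ in range(3):
    f=np.polyfit(q[:,0],q[:,1],1);r=q[:,1]-np.polyval(f,q[:,0]);q=q[abs(r)<.009]
print(len(q),f,q.min(0),q.max(0),(q.min(0)+q.max(0))/2)
print(ray("top",(346,184),.128))
p,_=capture("top");s=silhouettes("top","cork_pad")[0]['region']
L,n=ni.label(s);k=np.argmax(ni.sum(s,L,range(1,n+1)))+1
c,r=cv2.minEnclosingCircle(np.argwhere(L==k)[:,::-1].astype(np.float32));print(c,r,ray("top",c,.002))
p,ds=capture("side");p2=cloud("side",ds);r=silhouettes("side","cork_pad");
for x in r[:2]:
    g=p2[x['region']];print(x['score'],g.mean(0),(g.min(0)+g.max(0))/2)
s=silhouettes("side","check_weight")
for x in s[:7]: 
    g=p2[x['region']];print(x['score'],g.mean(0).round(3),g.max(0).round(3))
# weight from side: knob points
m=(p2[...,2]>.143)&(p2[...,2]<.17)&(abs(p2[...,0]-.45)<.04)&(abs(p2[...,1]+.25)<.04)
g=p2[m];print(len(g),g.mean(0),(g.min(0)+g.max(0))/2)
E
```

```text
334 [0.02003533 0.27114987] [0.34883151 0.27000609 0.14681405] [0.56451928 0.29053856 0.16302094] [0.4566754  0.28027233 0.15491749]
[ 0.45521343 -0.25728336  0.128     ]
(259.5497131347656, 191.15745544433594) 9.963899612426758 [ 0.43609161 -0.00618786  0.002     ]
0.6 [ 0.43538953 -0.01866939  0.01108816] [ 0.35641099 -0.41087285  0.47967241]
0.67 [ 0.647 -0.404  0.017] [ 0.68  -0.377  0.043]
0.65 [ 0.452 -0.259  0.135] [ 0.481 -0.22   0.159]
0.48 [ 0.646 -0.323  0.023] [ 0.68  -0.285  0.963]
42 [ 0.45327035 -0.25599692  0.15370509] [ 0.45404897 -0.25381054  0.15151995]
```

```bash
python3 - <<'E'
from m import *
print(ray("top",(161.3,143.3),.156),ray("top",(160.,214),.156))
print(ray("top",(344.3,184.7),.1336), ray("top",(345,184.5),.152))
# bar via edges: brass color columns per row
p,d=capture("top")
hsv=cv2.cvtColor(p,cv2.COLOR_RGB2HSV)
for v in range(150,214,9):
    print(v,[tuple(int(c) for c in p[v,u]) for u in range(156,168)])
E
```

```text
[0.55748465 0.28013315 0.156     ] [0.35463187 0.27606487 0.156     ]
[ 0.4525926  -0.25128492  0.1336    ] [ 0.45172752 -0.24980079  0.152     ]
150 [(143, 93, 53), (146, 95, 55), (130, 87, 50), (131, 100, 48), (144, 115, 50), (134, 109, 48), (108, 86, 41), (121, 83, 46), (133, 88, 52), (120, 83, 55), (92, 71, 57), (66, 61, 56)]
159 [(133, 87, 49), (135, 88, 49), (128, 87, 47), (134, 103, 48), (144, 115, 51), (132, 107, 48), (100, 80, 37), (120, 82, 46), (138, 91, 53), (142, 93, 53), (138, 91, 52), (134, 88, 52)]
168 [(136, 89, 52), (138, 89, 52), (127, 88, 47), (136, 105, 49), (145, 116, 52), (129, 103, 46), (103, 80, 38), (121, 82, 47), (137, 90, 52), (140, 91, 52), (136, 89, 51), (135, 89, 50)]
177 [(137, 90, 52), (138, 90, 51), (133, 95, 47), (140, 110, 49), (143, 115, 51), (123, 99, 44), (102, 78, 38), (121, 82, 45), (135, 89, 52), (136, 89, 52), (135, 88, 50), (135, 88, 51)]
186 [(138, 90, 53), (141, 93, 53), (136, 97, 50), (137, 108, 50), (127, 103, 46), (100, 80, 38), (92, 68, 37), (126, 84, 48), (142, 93, 53), (142, 93, 52), (142, 93, 53), (142, 93, 53)]
195 [(148, 97, 56), (146, 96, 54), (139, 104, 50), (140, 112, 50), (124, 101, 45), (94, 77, 36), (107, 75, 41), (133, 88, 50), (137, 91, 52), (135, 89, 50), (137, 89, 51), (138, 90, 52)]
204 [(142, 93, 55), (133, 88, 51), (131, 99, 49), (138, 110, 49), (121, 97, 44), (88, 72, 35), (105, 73, 41), (138, 91, 53), (146, 96, 55), (146, 95, 54), (147, 96, 55), (147, 97, 57)]
213 [(128, 90, 48), (130, 100, 48), (136, 109, 50), (134, 108, 49), (118, 96, 45), (98, 81, 39), (71, 61, 30), (49, 48, 34), (50, 52, 47), (54, 57, 54), (52, 56, 52), (54, 56, 53)]
```

>>> arm_command(
  increments=[
    [[0, 0, 20, -7, 60], [0, 0, 20, -7, 60], [10, 40, 0, -7, 60], [20, 40, 0, -4, 60], [20, 40, 0, -3, 60], [20, 40, 0, 0, 60], [20, 40, 0, 0, 60], [20, 40, 0, 0, 60], [20, 40, 0, 0, 60], [10, 40, 0, 0, 60]],
  ],
)

```text
t: 2.18
ee_pos: [0.3723, -0.2986, 0.445]
tcp_rot: [0.0, -0.667, 0.745, -0.001]
wrist_force: [1.1, -0.1, 0.3]
finger_gap: 0.694
```

>>> arm_command(
  increments=[
    [[27, 16, 0, 0, 45], [27, 16, 0, 0, 45], [26, 16, 0, 0, 45], [0, 0, 0, 0, 45], [0, 0, 0, 0, 45]],
  ],
)

```text
t: 2.6
ee_pos: [0.4522, -0.2512, 0.4447]
tcp_rot: [0.0, -0.668, 0.744, 0.0]
wrist_force: [-0.4, -1.2, -0.3]
finger_gap: 0.523
```

```bash
python3 - <<'E'
from m import *
s=observe();print(s['t'],s['ee_pos'],s['finger_gap'])
snap("side","s1",(180,120,440,320),3)
snap("top","t2",(280,120,420,240),5)
E
```

```text
2.6 [ 0.45216874 -0.25119833  0.44474817] 0.5233869796843073
```

View pics/s1.png

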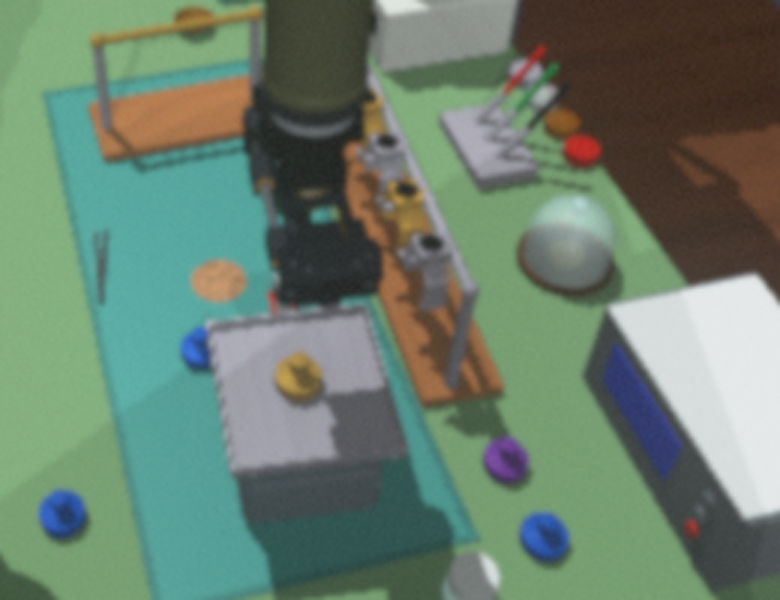

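>>> arm_command(
  increments=[
    [[0, 0, -35, 0, 45], [0, 0, -35, 0, 45], [0, 0, -30, 0, 45], [0, 0, -15, 0, 45], [0, 0, -9, 0, 45], [0, 0, 0, 0, 45], [0, 0, 0, 0, 0], [0, 0, 0, 0, 0], [0, 0, 0, 0, 0], [0, 0, 0, 0, 0]],
  ],
  force=15,
)

```text
t: 3.53
ee_pos: [0.4513, -0.2531, 0.3221]
tcp_rot: [0.0, -0.666, 0.746, -0.001]
wrist_force: [-0.2, -0.5, -0.4]
finger_gap: 0.296
```

```bash
python3 - <<'E'
from m import *
s=observe();print(s['t'],s['ee_pos'],s['finger_gap']*87,s['wrist_force'])
snap("side","s2",(230,200,350,300),5)
E
```

```text
3.5333 [ 0.45133291 -0.25306911  0.32214916] 25.738462683447842 [-0.17994257 -0.51241879 -0.41301708]
```

View pics/s2.png

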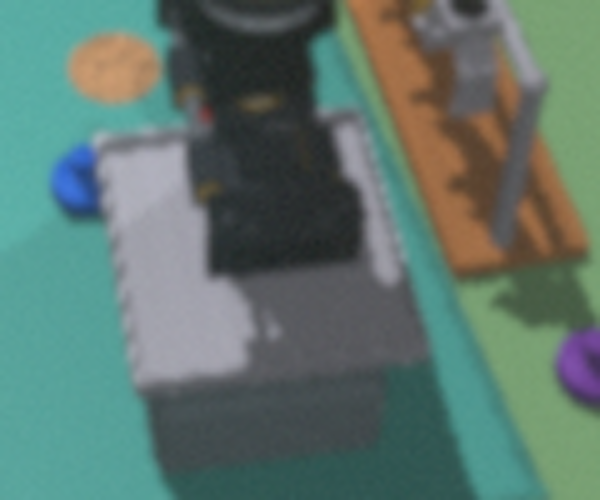

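>>> arm_command(
  increments=[
    [[0, 0, 0, 0, 0], [0, 0, 0, 0, 0], [0, 0, 0, 0, 0], [0, 0, 0, 0, 0]],
  ],
)

```text
t: 3.92
ee_pos: [0.4512, -0.2529, 0.321]
tcp_rot: [0.0, -0.667, 0.745, -0.0]
wrist_force: [1.7, -0.5, 0.2]
finger_gap: 0.192
```

>>> arm_command(
  increments=[
    [[0, 0, 10, 0, 0], [0, 0, 20, 0, 0], [0, 0, 30, 0, 0], [0, 0, 20, 0, 0], [0, 0, 10, 0, 0], [0, 0, 0, 0, 0]],
  ],
)

```text
t: 4.42
ee_pos: [0.4514, -0.253, 0.4134]
tcp_rot: [0.0, -0.666, 0.746, -0.002]
wrist_force: [0.4, 0.0, -1.7]
finger_gap: 0.197
```

```bash
python3 - <<'E'
from m import *
s=observe();print(s['t'],s['ee_pos'],s['finger_gap']*87,s['wrist_force'])
snap("side","s3",(200,150,350,280),5)
E
```

```text
4.4167 [ 0.45140151 -0.25295589  0.41339046] 17.155211871803466 [ 0.40949299  0.04525981 -1.73206906]
```

View pics/s3.png

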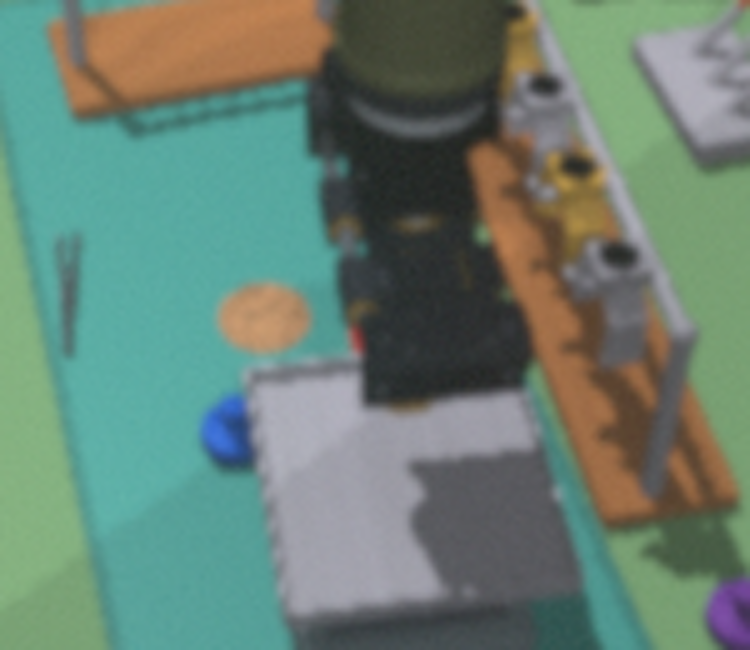

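>>> arm_command(
  increments=[
    [[-2, 25, 0, 0, 0], [-2, 35, 0, 0, 0], [-2, 35, 0, 0, 0], [-2, 35, 0, 0, 0], [-2, 35, 0, 0, 0], [-2, 35, 0, 0, 0], [-2, 30, 0, 0, 0], [-2, 15, 0, 0, 0], [0, 0, 0, 0, 0], [0, 0, 0, 0, 0]],
  ],
)

```text
t: 5.3
ee_pos: [0.4343, -0.0074, 0.4093]
tcp_rot: [-0.001, -0.667, 0.745, 0.001]
wrist_force: [-0.1, -0.4, -2.1]
finger_gap: 0.189
```

>>> arm_command(
  increments=[
    [[0, 0, -35, 0, 0], [0, 0, -35, 0, 0], [0, 0, -35, 0, 0], [0, 0, -30, 0, 0], [0, 0, -20, 0, 0], [0, 0, 0, 0, 0], [0, 0, 0, 0, 0]],
  ],
)

```text
t: 5.88
ee_pos: [0.4343, -0.009, 0.2545]
tcp_rot: [-0.001, -0.666, 0.746, 0.002]
wrist_force: [0.5, -0.4, -1.8]
finger_gap: 0.188
```

```bash
python3 - <<'E'
from m import *
s=observe();print(s['t'],s['ee_pos'],s['finger_gap']*87,s['wrist_force'])
snap("side","s4",(180,140,330,270),5)
E
```

```text
5.8833 [ 0.43426188 -0.00901361  0.25450571] 16.38243900939466 [ 0.51929665 -0.44512531 -1.75361988]
```

View pics/s4.png

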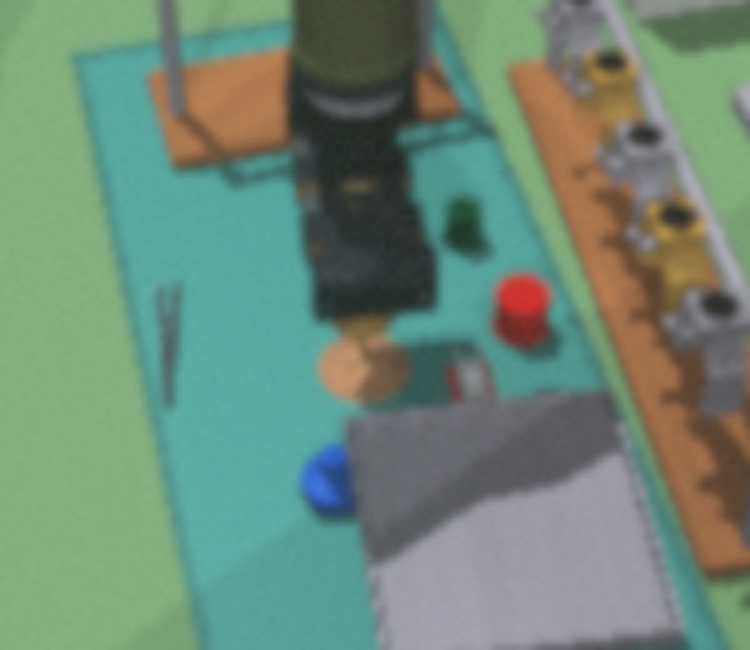

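>>> arm_command(
  increments=[
    [[0, 1, -20, 0, 0], [0, 0, -15, 0, 0], [0, 0, -9, 0, 0], [0, 0, -4, 0, 0], [0, 0, -2, 0, 0], [0, 0, 0, 0, 0], [0, 0, 0, 0, 0]],
  ],
)

```text
t: 6.52
ee_pos: [0.4355, -0.0069, 0.2067]
tcp_rot: [0.0, -0.666, 0.746, -0.001]
wrist_force: [-0.3, 0.0, -2.2]
finger_gap: 0.192
```

>>> arm_command(
  increments=[
    [[0, 0, -1.5, 0, 0], [0, 0, -1, 0, 0], [0, 0, 0, 0, 0], [0, 0, 0, 0, 0]],
  ],
)

```text
t: 6.85
ee_pos: [0.4358, -0.0067, 0.2049]
tcp_rot: [0.0, -0.666, 0.746, -0.001]
wrist_force: [-3.0, 0.0, 7.7]
finger_gap: 0.188
```

Contact. Release, rise.

>>> arm_command(
  increments=[
    [[0, 0, 0.5, 0, 0], [0, 0, 0, 0, 45], [0, 0, 0, 0, 45], [0, 0, 0, 0, 45], [0, 0, 0, 0, 45], [0, 0, 20, 0, 45], [0, 0, 35, 0, 45], [0, 0, 40, 0, 45], [0, 0, 40, 0, 45], [0, 0, 40, 0, 45]],
  ],
)

```text
t: 7.68
ee_pos: [0.4344, -0.0066, 0.3805]
tcp_rot: [-0.0, -0.667, 0.745, 0.0]
wrist_force: [0.7, 0.1, -0.0]
finger_gap: 0.516
```

>>> arm_command(
  increments=[
    [[20, -30, 20, 1.5, 48], [20, -30, 10, 1.5, 48], [20, -30, 0, 0, 48], [20, -30, 0, 0, 48], [0, 0, 0, 0, 48]],
  ],
)

```text
t: 8.1
ee_pos: [0.5166, -0.1343, 0.4077]
tcp_rot: [-0.0, -0.683, 0.731, -0.001]
wrist_force: [-0.5, -1.0, -0.8]
finger_gap: 0.548
```

```bash
python3 - <<'E'
from m import *
s=observe();print(s['t'],s['ee_pos'],s['finger_gap']*87,s['wrist_force'])
snap("side","s5",(180,140,330,270),5)
p,d=snap("top","t5",(140,90,400,260),3)
P=cloud("top",d)
show(P,.02,.06,(.38,.49,-.06,.05),mn=5)
show(P,.174,.2,(.5,.7,-.25,.25))
E
```

```text
8.1 [ 0.51664451 -0.13425348  0.40773195] 47.713244816809265 [-0.51749717 -1.03966563 -0.76330097]
33 [ 0.4349 -0.0033  0.0346] [ 0.4349 -0.0013  0.0319] [0.018 0.019 0.023]
119 [0.6235 0.132  0.1805] [0.6261 0.1327 0.1814] [0.038 0.031 0.015]
116 [0.6202 0.0571 0.1805] [0.6215 0.0575 0.1802] [0.032 0.029 0.012]
109 [ 0.616  -0.0173  0.1801] [ 0.6179 -0.0165  0.1802] [0.033 0.029 0.012]
110 [ 0.6099 -0.0917  0.1801] [ 0.6109 -0.0917  0.1812] [0.032 0.031 0.013]
```

View pics/s5.png

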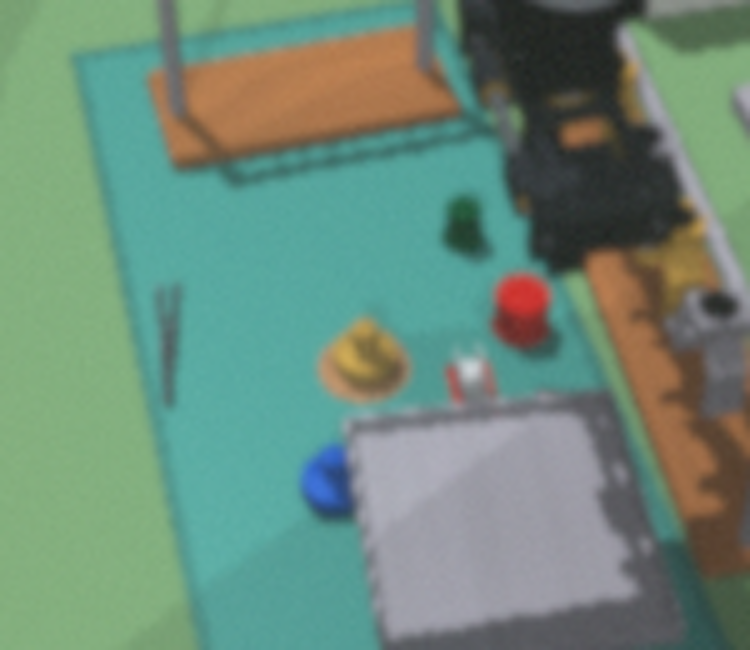

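View pics/t5.png

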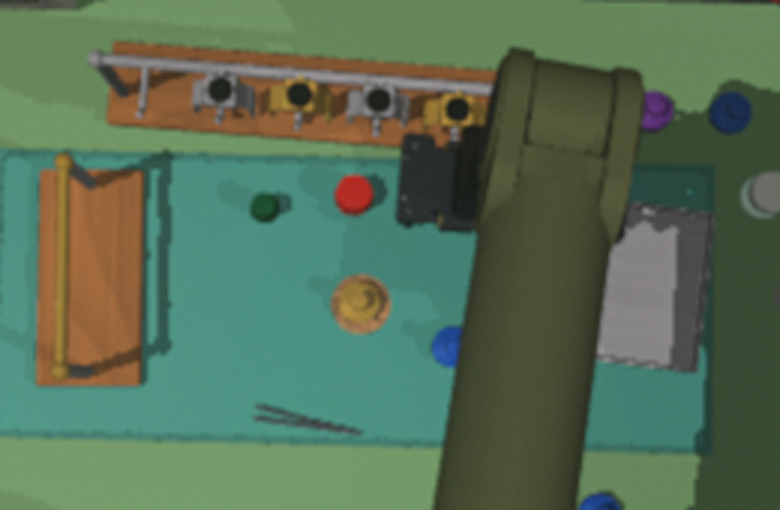

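>>> arm_command(
  increments=[
    [[30, -11, 0, 0, 44], [30, -11, 0, 0, 44], [30, -10, 0, 0, 44], [0, 0, 0, 0, 44], [0, 0, 0, 0, 44]],
  ],
)

```text
t: 8.62
ee_pos: [0.6055, -0.1576, 0.4075]
tcp_rot: [0.0, -0.686, 0.727, 0.002]
wrist_force: [-0.8, 0.2, -0.3]
finger_gap: 0.506
```

```bash
python3 - <<'E'
from m import *
s=observe();print(s['t'],s['ee_pos'],s['finger_gap']*87,s['wrist_force'])
snap("side","s6",(220,100,370,230),5)
E
```

```text
8.6167 [ 0.60545529 -0.15760002  0.40747917] 44.063321878558384 [-0.78885336  0.23573753 -0.34932564]
```

View pics/s6.png

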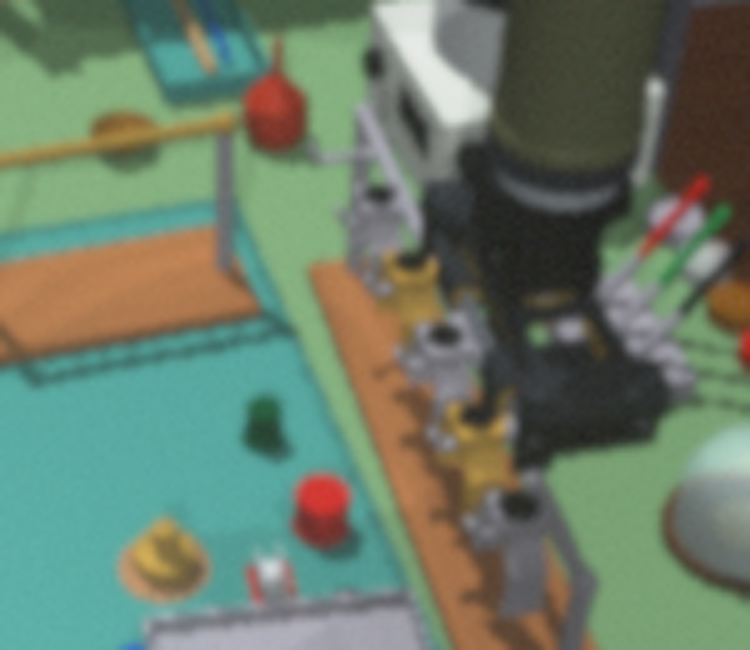

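>>> arm_command(
  increments=[
    [[1, -9, 0, 0, 44], [0, 0, -20, 0, 44], [0, 0, -20, 0, 44], [0, 0, -10, 0, 44], [0, 0, -5, 0, 44], [0, 0, 0, 0, 44], [0, 0, 0, 0, 44]],
  ],
  force=20,
)

```text
t: 9.25
ee_pos: [0.6059, -0.1677, 0.3548]
tcp_rot: [0.0, -0.686, 0.728, -0.001]
wrist_force: [0.2, -0.5, 0.5]
finger_gap: 0.51
```

```bash
python3 - <<'E'
from m import *
s=observe();print(s['t'],s['ee_pos'],s['finger_gap']*87,s['wrist_force'])
snap("side","s7",(250,130,370,250),5)
E
```

```text
9.25 [ 0.60589437 -0.16771737  0.35475839] 44.37538948465444 [ 0.15028326 -0.48634574  0.52949716]
```

View pics/s7.png

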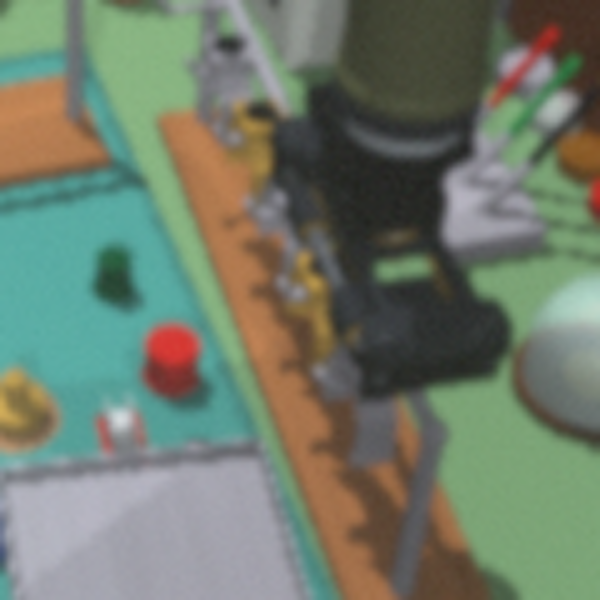

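>>> arm_command(
  increments=[
    [[0, 0, -2, 0, 30], [0, 0, 0, 0, 10], [0, 0, 0, 0, 10], [0, 0, 0, 0, 10], [0, 0, 0, 0, 10], [0, 0, 0, 0, 10]],
  ],
)

```text
t: 9.8
ee_pos: [0.6061, -0.1679, 0.3522]
tcp_rot: [0.0, -0.686, 0.728, -0.0]
wrist_force: [-1.0, -1.4, 1.8]
finger_gap: 0.342
```

>>> arm_command(
  increments=[
    [[0, 0, 5, 0, 10], [0, 0, 15, 0, 10], [0, 0, 20, 0, 10], [0, 0, 20, 0, 10], [0, 0, 15, 0, 10], [0, 0, 8, 0, 10], [0, 0, 0, 0, 10]],
  ],
)

```text
t: 10.38
ee_pos: [0.6063, -0.1676, 0.4369]
tcp_rot: [0.001, -0.686, 0.728, -0.001]
wrist_force: [1.3, 0.2, -0.3]
finger_gap: 0.34
```

```bash
python3 - <<'E'
from m import *
s=observe();print(s['t'],s['ee_pos'],s['finger_gap']*87,s['wrist_force'])
snap("side","s8",(250,130,370,250),5)
E
```

```text
10.3833 [ 0.60633138 -0.16759744  0.43686077] 29.566500738117117 [ 1.30649607  0.18842561 -0.28159468]
```

View pics/s8.png

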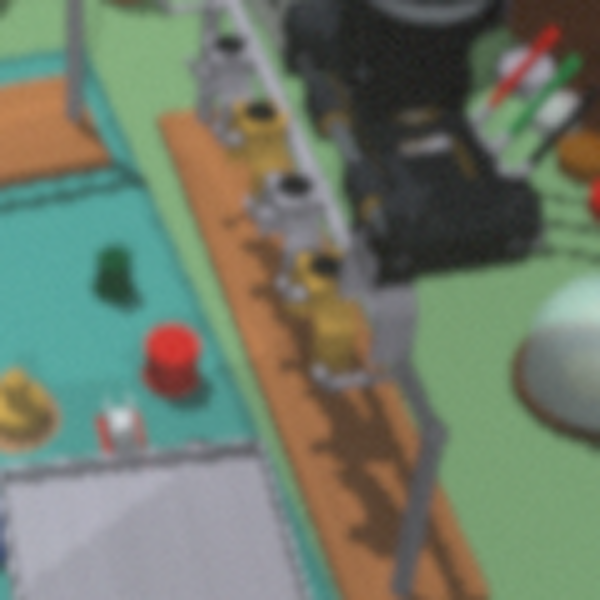

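>>> arm_command(
  increments=[
    [[-15, -10, 0, -1, 10], [-25, -25, 0, -1, 10], [-25, -30, 0, -1, 10], [-25, -30, 0, 0, 10], [-20, -25, 0, 0, 10], [-10, -10, 0, 0, 10], [0, 0, 0, 0, 10], [0, 0, 0, 0, 10]],
  ],
)

```text
t: 11.1
ee_pos: [0.4852, -0.2984, 0.4334]
tcp_rot: [-0.0, -0.666, 0.746, 0.001]
wrist_force: [-0.2, 0.8, -0.5]
finger_gap: 0.339
```

```bash
python3 - <<'E'
from m import *
s=observe();print(s['t'],s['ee_pos'],s['finger_gap']*87,s['wrist_force'])
snap("side","s9",(220,180,370,300),5)
E
```

```text
11.1 [ 0.48519495 -0.298361    0.43340767] 29.504763434409448 [-0.18915757  0.78460728 -0.54846624]
```

View pics/s9.png

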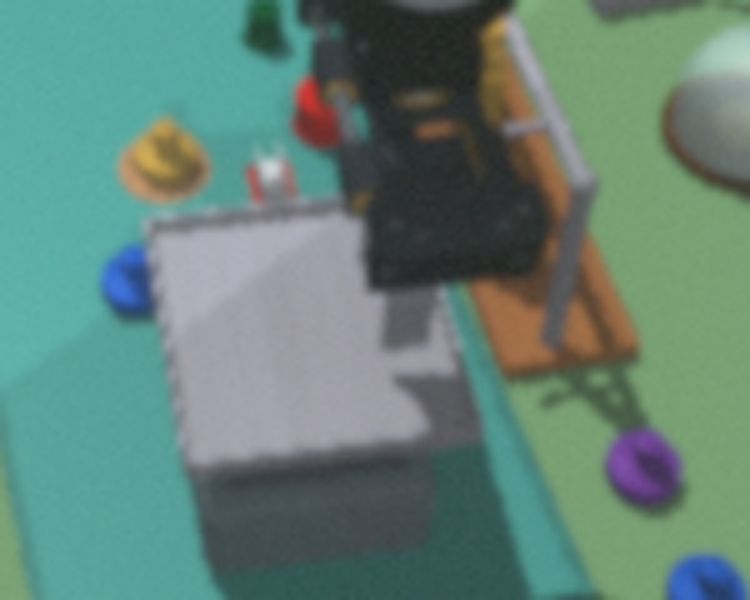

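Good. Lower from .433 to .363 (pan free contact at about .370).

>>> arm_command(
  increments=[
    [[0, 0, -20, 0, 10], [0, 0, -20, 0, 10], [0, 0, -12, 0, 10], [0, 0, -6, 0, 10], [0, 0, -4, 0, 10], [0, 0, -3, 0, 10], [0, 0, -3, 0, 10], [0, 0, -2, 0, 10], [0, 0, 0, 0, 10], [0, 0, 0, 0, 10]],
  ],
)

```text
t: 11.98
ee_pos: [0.4861, -0.2979, 0.3653]
tcp_rot: [0.0, -0.666, 0.746, -0.0]
wrist_force: [-0.0, 0.5, -1.0]
finger_gap: 0.341
```

```bash
python3 - <<'E'
from m import *
s=observe();print(s['t'],s['ee_pos'],s['finger_gap']*87,s['wrist_force'])
snap("side","s10",(220,180,370,300),5)
E
```

```text
11.9833 [ 0.48613146 -0.29785213  0.36533432] 29.629039018930918 [-0.0131805   0.47287194 -0.96449001]
```

View pics/s10.png

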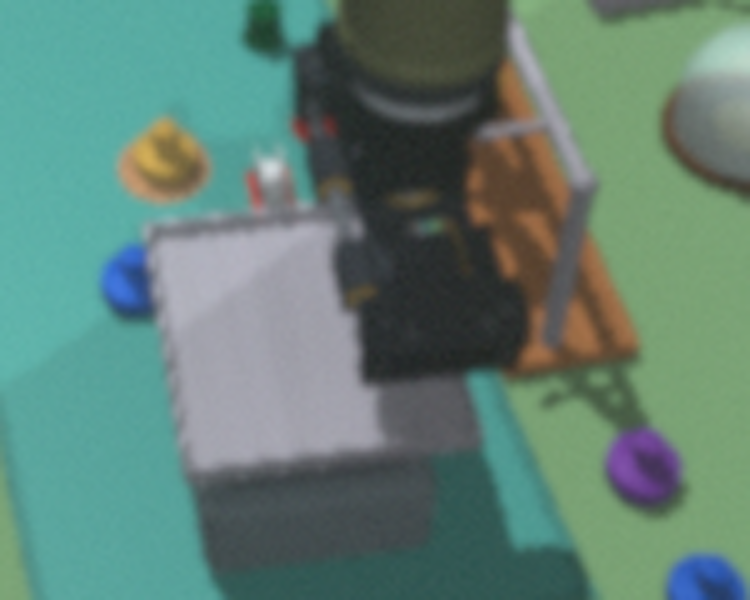

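>>> arm_command(
  increments=[
    [[0, 0, -2, 0, 10], [0, 0, -2, 0, 10], [0, 0, -1, 0, 10], [0, 0, 0, 0, 10], [0, 0, 0, 0, 10], [0, 0, 0, 0, 10]],
  ],
)

```text
t: 12.53
ee_pos: [0.486, -0.2979, 0.3599]
tcp_rot: [0.0, -0.666, 0.746, -0.0]
wrist_force: [0.2, -0.1, 0.3]
finger_gap: 0.344
```

```bash
cat >> m.py <<'E'
def pan():
    p,d=capture("side");P=cloud("side",d)
    # floor pts in the -x half of the pan
    C=np.array([.4547,-.2555]);y=np.radians(-6.3);R=np.array([[np.cos(y),np.sin(y)],[-np.sin(y),np.cos(y)]])
    l=(P[...,:2]-C)@R.T
    m=(abs(l[...,0])<.066)&(abs(l[...,1])<.07)&(P[...,2]>.08)&(P[...,2]<.14)
    z=P[...,2][m];h,e=np.histogram(z,np.arange(.08,.141,.001));k=h.argmax()
    w=z[abs(z-e[k]-.0005)<.003];return np.median(w),len(w)
E
python3 - <<'E'
from m import *
s=observe();print(s['t'],s['ee_pos'],s['finger_gap']*87,s['wrist_force'],pan())
E
```

```text
12.5333 [ 0.48602934 -0.29790689  0.35991571] 29.926459265834986 [ 0.22695152 -0.09498195  0.3447066 ] (np.float64(0.12450775191841701), 1413)
```

>>> arm_command(
  increments=[
    [[0, 0, 0, 0, 34], [0, 0, 0, 0, 44], [0, 0, 0, 0, 44], [0, 0, 0, 0, 44], [0, 0, 15, 0, 44], [0, 0, 30, 0, 44], [0, 0, 30, 0, 44], [0, 0, 10, 0, 44], [0, 0, 0, 0, 44]],
  ],
)

```text
t: 13.33
ee_pos: [0.4866, -0.2979, 0.4481]
tcp_rot: [0.001, -0.666, 0.746, -0.003]
wrist_force: [0.7, -0.2, 0.6]
finger_gap: 0.506
```

>>> arm_command(
  increments=[
    [[25, 35, 0, 1.5, 44], [25, 40, 0, 1.5, 44], [25, 40, 0, 0, 44], [25, 40, 0, 0, 44], [20, 40, 0, 0, 44], [0, 10, 0, 0, 44], [0, 0, 0, 0, 44], [0, 0, 0, 0, 44]],
  ],
)

```text
t: 14.0
ee_pos: [0.5948, -0.1101, 0.4431]
tcp_rot: [-0.001, -0.686, 0.727, 0.001]
wrist_force: [-0.4, -0.5, -0.0]
finger_gap: 0.51
```

```bash
python3 - <<'E'
from m import *
s=observe();print(s['t'],s['ee_pos'],s['finger_gap']*87,s['wrist_force'],pan())
snap("side","s11",(200,100,370,300),4)
E
```

```text
14.0 [ 0.59482886 -0.11007949  0.44306177] 44.36116159107366 [-0.36118466 -0.46750753 -0.03135038] (np.float64(0.12778698849884446), 1616)
```

View pics/s11.png

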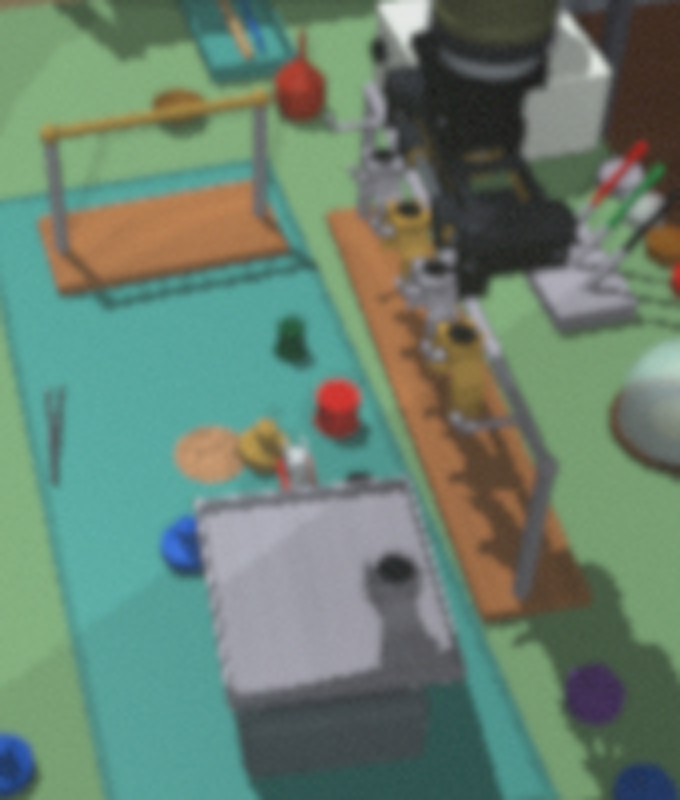

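>>> arm_command(
  increments=[
    [[14, 17, -10, 0, 44], [0, 0, -30, 0, 44], [0, 0, -30, 0, 44], [0, 0, -12, 0, 44], [0, 0, -5, 0, 44], [0, 0, -3, 0, 44], [0, 0, 0, 0, 44], [0, 0, 0, 0, 44]],
  ],
)

```text
t: 14.77
ee_pos: [0.6095, -0.0941, 0.3564]
tcp_rot: [0.001, -0.685, 0.728, -0.001]
wrist_force: [-0.1, -0.1, 0.7]
finger_gap: 0.507
```

>>> arm_command(
  increments=[
    [[0, 1, -3, 0, 40], [0, 0, 0, 0, 10], [0, 0, 0, 0, 10], [0, 0, 0, 0, 10], [0, 0, 0, 0, 10], [0, 0, 0, 0, 10]],
  ],
)

```text
t: 15.27
ee_pos: [0.6092, -0.0927, 0.3523]
tcp_rot: [0.0, -0.686, 0.728, -0.0]
wrist_force: [-0.5, 0.0, 2.1]
finger_gap: 0.34
```

>>> arm_command(
  increments=[
    [[0, 0, 5, 0, 10], [0, 0, 15, 0, 10], [0, 0, 20, 0, 10], [0, 0, 20, 0, 10], [0, 0, 15, 0, 10], [0, 0, 8, 0, 10], [0, 0, 0, 0, 10]],
  ],
)

```text
t: 15.85
ee_pos: [0.6094, -0.0924, 0.4369]
tcp_rot: [0.001, -0.686, 0.728, -0.001]
wrist_force: [0.1, -0.4, -0.7]
finger_gap: 0.346
```

```bash
python3 - <<'E'
from m import *
s=observe();print(s['t'],s['ee_pos'],s['finger_gap']*87,s['wrist_force'],pan())
snap("side","s12",(200,100,370,300),4)
E
```

```text
15.85 [ 0.60942783 -0.09239088  0.43685458] 30.078663946890238 [ 0.07850029 -0.40081101 -0.66116516] (np.float64(0.12783229156373282), 1638)
```

View pics/s12.png

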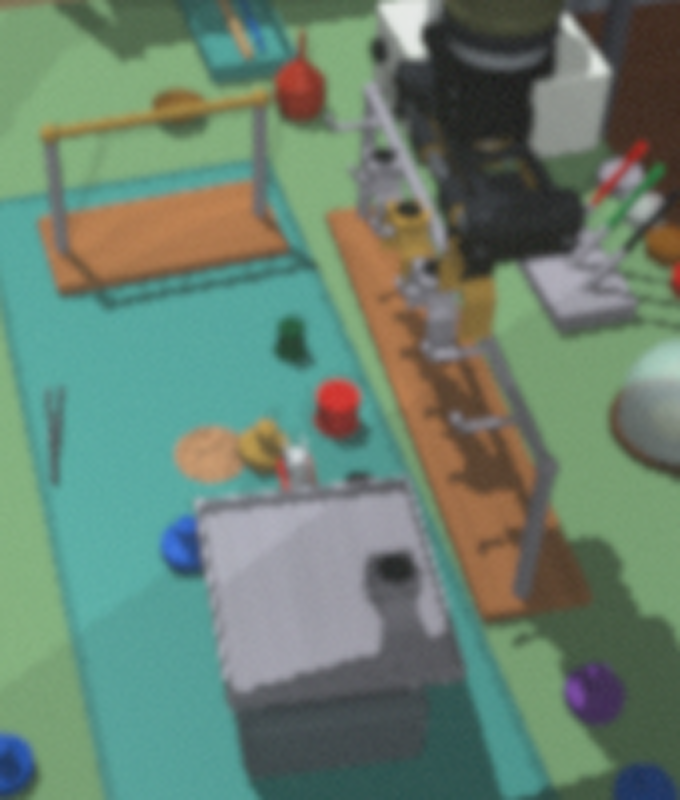

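>>> arm_command(
  increments=[
    [[-15, -10, 0, -1, 10], [-25, -25, 0, -1, 10], [-25, -30, 0, -1, 10], [-25, -30, 0, 0, 10], [-17, -24, 0, 0, 10], [-8, -10, 0, 0, 10], [0, 0, 0, 0, 10], [0, 0, -20, 0, 10], [0, 0, -20, 0, 10], [0, 0, 0, 0, 10]],
  ],
)

```text
t: 16.78
ee_pos: [0.4932, -0.2202, 0.3899]
tcp_rot: [-0.001, -0.667, 0.745, 0.004]
wrist_force: [-1.7, 0.4, -2.6]
finger_gap: 0.344
```

```bash
python3 - <<'E'
from m import *
s=observe();print(s['t'],s['ee_pos'],s['finger_gap']*87,s['wrist_force'],pan())
snap("side","s13",(220,180,370,300),5)
E
```

```text
16.7833 [ 0.49315268 -0.22015206  0.38992677] 29.928123566300904 [-1.66893246  0.35763763 -2.60604298] (np.float64(0.12777851133909757), 1541)
```

View pics/s13.png

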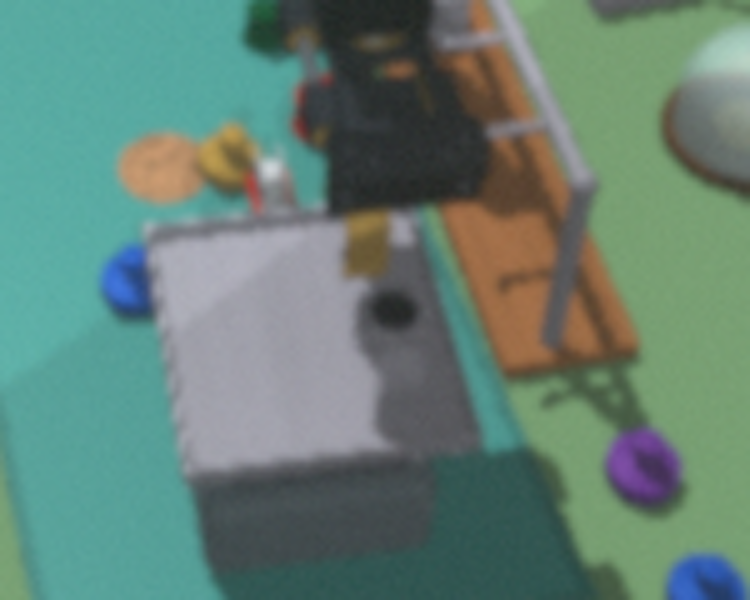

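>>> arm_command(
  increments=[
    [[0, 0, -12, 0, 10], [0, 0, -8, 0, 10], [0, 0, -6, 0, 10], [0, 0, -4, 0, 10], [0, 0, -3, 0, 10], [0, 0, -3, 0, 10], [0, 0, -3, 0, 10], [0, 0, -1, 0, 10], [0, 0, 0, 0, 10], [0, 0, 0, 0, 10]],
  ],
)

```text
t: 17.72
ee_pos: [0.4941, -0.2216, 0.355]
tcp_rot: [0.0, -0.666, 0.746, -0.0]
wrist_force: [-0.3, 0.9, 0.1]
finger_gap: 0.341
```

```bash
python3 - <<'E'
from m import *
s=observe();print(s['t'],s['ee_pos'],s['finger_gap']*87,s['wrist_force'],pan())
E
```

```text
17.7167 [ 0.49411396 -0.22164096  0.35503945] 29.627812662447162 [-0.25626395  0.91007171  0.07950676] (np.float64(0.11949468912223038), 1455)
```

Release, rise, go above case C (.616, −.017).

>>> arm_command(
  increments=[
    [[0, 0, 0, 0, 34], [0, 0, 0, 0, 44], [0, 0, 0, 0, 44], [0, 0, 0, 0, 44], [0, 0, 15, 0, 44], [0, 0, 30, 0, 44], [0, 0, 30, 0, 44], [0, 0, 15, 0, 44], [0, 0, 0, 0, 44]],
  ],
)

```text
t: 18.52
ee_pos: [0.495, -0.2217, 0.4492]
tcp_rot: [0.001, -0.666, 0.746, -0.004]
wrist_force: [1.0, -0.6, 0.1]
finger_gap: 0.508
```

>>> arm_command(
  increments=[
    [[20, 35, 0, 1.5, 44], [25, 40, 0, 1.5, 44], [25, 40, 0, 0, 44], [25, 40, 0, 0, 44], [20, 35, 0, 0, 44], [5, 12, 0, 0, 44], [0, 0, 0, 0, 44], [0, 0, 0, 0, 44], [0, 0, 0, 0, 44]],
  ],
)

```text
t: 19.27
ee_pos: [0.6049, -0.0355, 0.444]
tcp_rot: [-0.001, -0.685, 0.729, 0.0]
wrist_force: [0.0, -0.7, -0.0]
finger_gap: 0.505
```

```bash
python3 - <<'E'
from m import *
s=observe();print(s['t'],s['ee_pos'],s['finger_gap']*87,s['wrist_force'],pan())
snap("side","s14",(200,100,370,300),4)
E
```

```text
19.2667 [ 0.60493842 -0.03546485  0.44399167] 43.93847758818276 [ 0.00457426 -0.66787296 -0.03713773] (np.float64(0.12130044601823309), 1503)
```

View pics/s14.png

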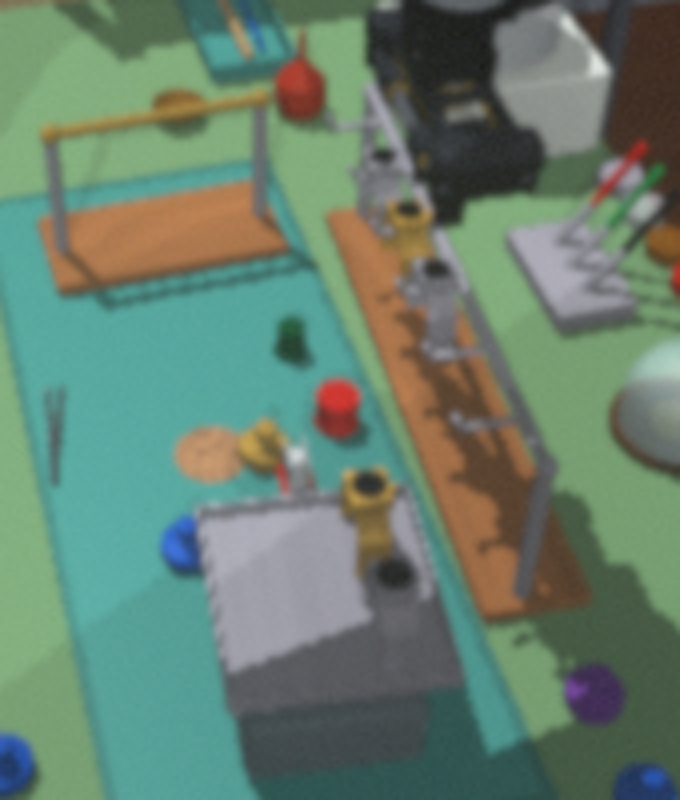

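>>> arm_command(
  increments=[
    [[11, 18, -10, 0, 44], [0, 0, -30, 0, 44], [0, 0, -30, 0, 44], [0, 0, -12, 0, 44], [0, 0, -5, 0, 44], [0, 0, -3, 0, 44], [0, 0, 0, 0, 44], [0, 0, 0, 0, 44]],
  ],
)

```text
t: 20.03
ee_pos: [0.6168, -0.0159, 0.3565]
tcp_rot: [0.001, -0.686, 0.728, -0.001]
wrist_force: [-0.0, 0.8, -0.2]
finger_gap: 0.503
```

>>> arm_command(
  increments=[
    [[0, -1, -4, 0, 40], [0, 0, 0, 0, 10], [0, 0, 0, 0, 10], [0, 0, 0, 0, 10], [0, 0, 0, 0, 10], [0, 0, 0, 0, 10]],
  ],
)

```text
t: 20.53
ee_pos: [0.6164, -0.0168, 0.3512]
tcp_rot: [0.0, -0.686, 0.728, -0.0]
wrist_force: [-0.4, -0.7, 1.3]
finger_gap: 0.339
```

>>> arm_command(
  increments=[
    [[0, 0, 5, 0, 10], [0, 0, 15, 0, 10], [0, 0, 20, 0, 10], [0, 0, 20, 0, 10], [0, 0, 15, 0, 10], [0, 0, 8, 0, 10], [0, 0, 0, 0, 10]],
  ],
)

```text
t: 21.12
ee_pos: [0.6167, -0.0162, 0.4359]
tcp_rot: [0.001, -0.686, 0.728, -0.001]
wrist_force: [0.1, -0.1, -1.8]
finger_gap: 0.34
```

```bash
python3 - <<'E'
from m import *
s=observe();print(s['t'],s['ee_pos'],s['finger_gap']*87,s['wrist_force'],pan())
snap("side","s15",(200,100,370,300),4)
E
```

```text
21.1167 [ 0.61665334 -0.01616233  0.43590822] 29.56845314099861 [ 0.14388035 -0.08101285 -1.78388739] (np.float64(0.1212613816528001), 1495)
```

View pics/s15.png

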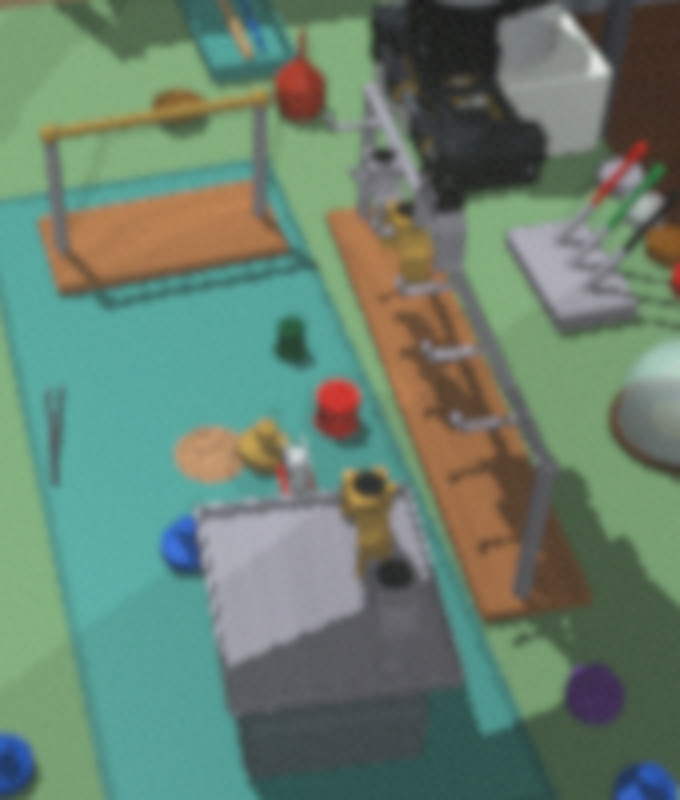

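>>> arm_command(
  increments=[
    [[-20, 0, 10, -1, 10], [-30, -20, 5, -1, 10], [-30, -25, 0, -1, 10], [-30, -30, 0, 0, 10], [-30, -30, 0, 0, 10], [-30, -30, 0, 0, 10], [-25, -25, 0, 0, 10], [-7, -35, 0, 0, 10], [0, -35, 0, 0, 10], [0, -30, 0, 0, 10]],
  ],
)

```text
t: 22.05
ee_pos: [0.4142, -0.2773, 0.4477]
tcp_rot: [-0.001, -0.666, 0.746, 0.0]
wrist_force: [0.2, -1.1, -0.8]
finger_gap: 0.342
```

>>> arm_command(
  increments=[
    [[0, -13, 0, 0, 10], [0, 0, 0, 0, 10], [0, 0, -20, 0, 10], [0, 0, -20, 0, 10], [0, 0, -10, 0, 10], [0, 0, 0, 0, 10], [0, 0, 0, 0, 10]],
  ],
)

```text
t: 22.63
ee_pos: [0.4161, -0.287, 0.3984]
tcp_rot: [-0.0, -0.667, 0.745, 0.001]
wrist_force: [0.1, -0.9, 0.4]
finger_gap: 0.344
```

```bash
python3 - <<'E'
from m import *
s=observe();print(s['t'],s['ee_pos'],s['finger_gap']*87,s['wrist_force'],pan())
snap("side","s16",(200,150,350,300),5)
E
```

```text
22.6333 [ 0.4161289  -0.2869895   0.39838781] 29.892810784200627 [ 0.10721558 -0.89237897  0.38003078] (np.float64(0.12138570322758874), 814)
```

View pics/s16.png

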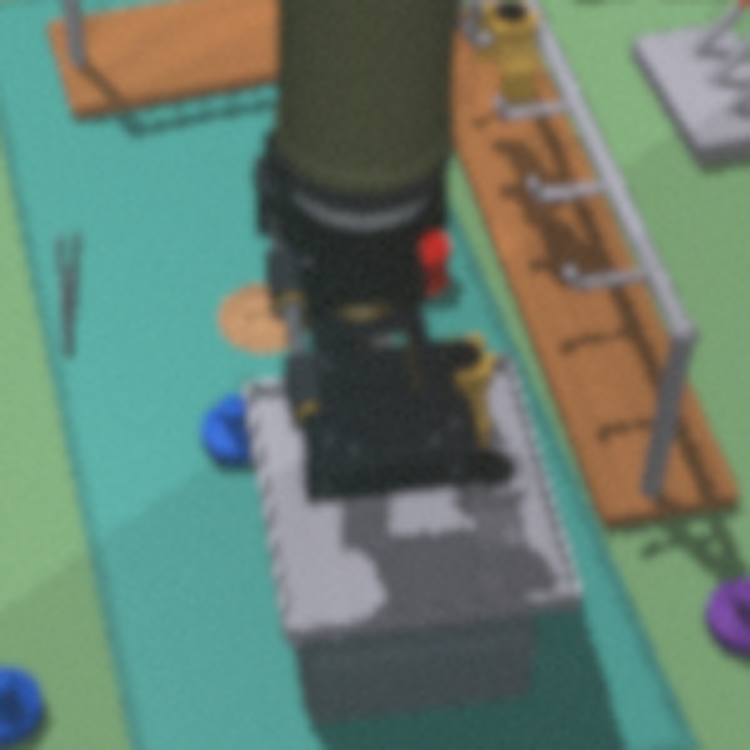

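>>> arm_command(
  increments=[
    [[0, 0, -15, 0, 10], [0, 0, -12, 0, 10], [0, 0, -8, 0, 10], [0, 0, -5, 0, 10], [0, 0, -4, 0, 10], [0, 0, -3, 0, 10], [0, 0, -3, 0, 10], [0, 0, -1, 0, 10], [0, 0, 0, 0, 10], [0, 0, 0, 0, 10]],
  ],
)

```text
t: 23.57
ee_pos: [0.416, -0.288, 0.3481]
tcp_rot: [0.0, -0.666, 0.746, -0.0]
wrist_force: [-0.1, 0.9, 1.4]
finger_gap: 0.346
```

```bash
python3 - <<'E'
from m import *
s=observe();print(s['t'],s['ee_pos'],s['finger_gap']*87,s['wrist_force'],pan())
E
```

```text
23.5667 [ 0.41599629 -0.28803427  0.3480893 ] 30.10993972320294 [-0.09950882  0.94074612  1.3876692 ] (np.float64(0.11339173436621991), 454)
```

>>> arm_command(
  increments=[
    [[0, 0, 0, 0, 34], [0, 0, 0, 0, 44], [0, 0, 0, 0, 44], [0, 0, 0, 0, 44], [0, 0, 15, 0, 44], [0, 0, 30, 0, 44], [0, 0, 30, 0, 44], [0, 0, 20, 0, 44], [0, 0, 0, 0, 44]],
  ],
)

```text
t: 24.37
ee_pos: [0.4169, -0.2884, 0.4479]
tcp_rot: [0.001, -0.666, 0.746, -0.004]
wrist_force: [0.6, 0.2, 0.1]
finger_gap: 0.508
```

>>> arm_command(
  increments=[
    [[0, 40, 0, 1.5, 44], [10, 40, 0, 1.5, 44], [30, 40, 0, 0, 44], [35, 40, 0, 0, 44], [35, 40, 0, 0, 44], [35, 40, 0, 0, 44], [30, 40, 0, 0, 44], [15, 25, 0, 0, 44], [0, 0, 0, 0, 44], [0, 0, 0, 0, 44]],
  ],
)

```text
t: 25.2
ee_pos: [0.5736, -0.0201, 0.4418]
tcp_rot: [-0.0, -0.687, 0.726, 0.001]
wrist_force: [-0.1, -1.6, 0.1]
finger_gap: 0.505
```

```bash
python3 - <<'E'
from m import *
s=observe();print(s['t'],s['ee_pos'],s['finger_gap']*87,s['wrist_force'],pan())
snap("side","s17",(200,100,370,300),4)
print(pan(),pan())
E
```

```text
25.2 [ 0.5735683  -0.02014353  0.44175226] 43.927590462038964 [-0.08333058 -1.61378648  0.12058126] (np.float64(0.11441285545068647), 1210)
(np.float64(0.11449999681975953), 1190) (np.float64(0.1145340379634549), 1204)
```

View pics/s17.png

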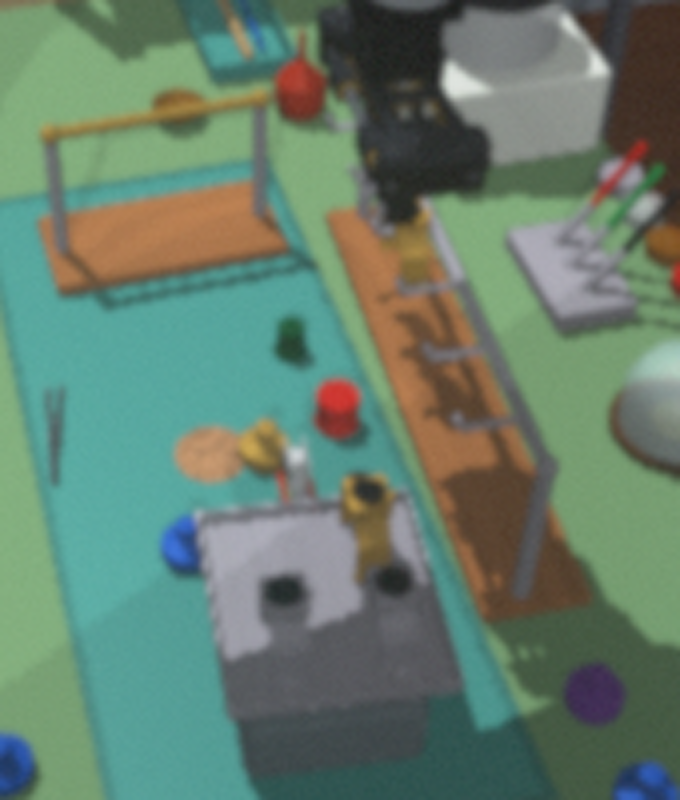

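>>> arm_command(
  increments=[
    [[23, 38, 0, 0, 44], [24, 39, 0, 0, 44], [0, 0, 0, 0, 44], [0, 0, -30, 0, 44], [0, 0, -30, 0, 44], [0, 0, -15, 0, 44], [0, 0, -8, 0, 44], [0, 0, -4, 0, 44], [0, 0, 0, 0, 44], [0, 0, 0, 0, 44]],
  ],
)

```text
t: 26.23
ee_pos: [0.6163, 0.0495, 0.3569]
tcp_rot: [0.001, -0.686, 0.728, 0.0]
wrist_force: [-0.9, 3.1, 3.1]
finger_gap: 0.507
```

```bash
python3 - <<'E'
from m import *
s=observe();print(s['t'],s['ee_pos'],s['finger_gap']*87,s['wrist_force'])
snap("side","s18",(220,90,370,220),5)
E
```

```text
26.2333 [0.61634704 0.04947157 0.35689795] 44.1071273963705 [-0.89251791  3.08155254  3.07116771]
```

View pics/s18.png

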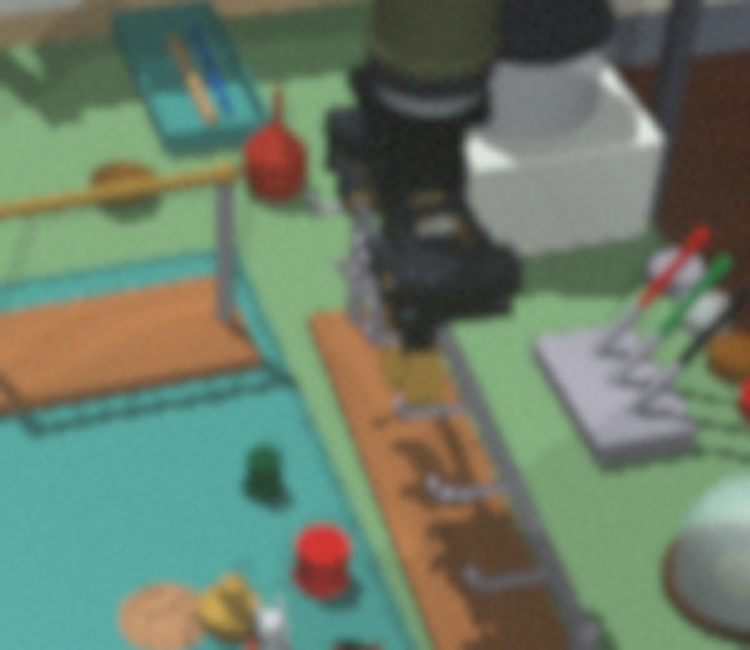

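>>> arm_command(
  increments=[
    [[0, 0, 15, 0, 44], [0, 0, 10, 0, 44], [3, 8, 0, 0, 44], [0, 0, 0, 0, 44]],
  ],
)

```text
t: 26.62
ee_pos: [0.6203, 0.0577, 0.3819]
tcp_rot: [0.001, -0.686, 0.728, -0.001]
wrist_force: [0.1, 1.0, 0.1]
finger_gap: 0.505
```

```bash
python3 - <<'E'
from m import *
s=observe();print(s['t'],s['ee_pos'],s['finger_gap']*87,s['wrist_force'])
p,d=snap("side","s19",(250,110,350,190),6)
E
```

```text
26.6167 [0.62026221 0.05772362 0.38194425] 43.967517740921316 [0.05571476 1.01690348 0.09636916]
```

View pics/s19.png

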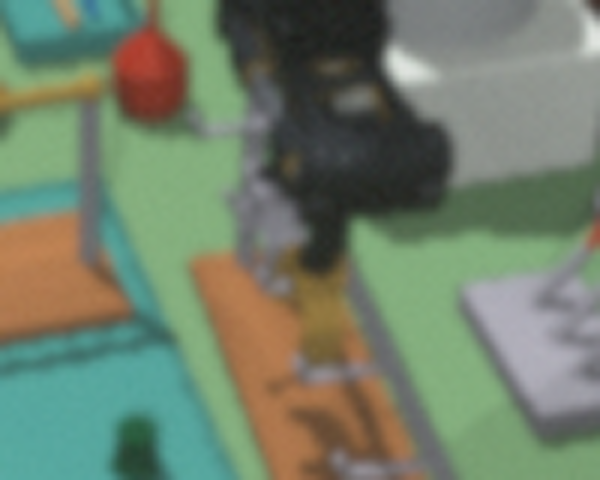

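>>> arm_command(
  increments=[
    [[0, 0, -12, 0, 46], [0, 0, -10, 0, 46], [0, 0, -6, 0, 46], [0, 0, -2, 0, 46], [0, 0, 0, 0, 46], [0, 0, 0, 0, 46]],
  ],
)

```text
t: 27.17
ee_pos: [0.6196, 0.0567, 0.3504]
tcp_rot: [-0.0, -0.686, 0.728, 0.0]
wrist_force: [-0.1, 0.2, 0.1]
finger_gap: 0.533
```

>>> arm_command(
  increments=[
    [[0, 0, 1, 0, 40], [0, 0, 0, 0, 10], [0, 0, 0, 0, 10], [0, 0, 0, 0, 10], [0, 0, 0, 0, 10], [0, 0, 0, 0, 10]],
  ],
)

```text
t: 27.67
ee_pos: [0.6198, 0.0566, 0.3523]
tcp_rot: [0.0, -0.686, 0.728, -0.001]
wrist_force: [-0.0, -0.6, 2.9]
finger_gap: 0.346
```

>>> arm_command(
  increments=[
    [[0, 0, 5, 0, 10], [0, 0, 15, 0, 10], [0, 0, 20, 0, 10], [0, 0, 20, 0, 10], [0, 0, 20, 0, 10], [0, 0, 10, 0, 10], [0, 0, 8, 0, 10], [0, 0, 0, 0, 10]],
  ],
)

```text
t: 28.33
ee_pos: [0.6198, 0.0572, 0.4511]
tcp_rot: [0.001, -0.686, 0.728, -0.001]
wrist_force: [0.8, -0.4, -0.7]
finger_gap: 0.343
```

```bash
python3 - <<'E'
from m import *
s=observe();print(s['t'],s['ee_pos'],s['finger_gap']*87,s['wrist_force'],pan())
p,d=snap("side","s20",(230,80,350,190),6)
E
```

```text
28.3333 [0.61979375 0.05720417 0.45109098] 29.799637698809853 [ 0.77255736 -0.39789853 -0.7142197 ] (np.float64(0.11445273233009579), 1214)
```

View pics/s20.png

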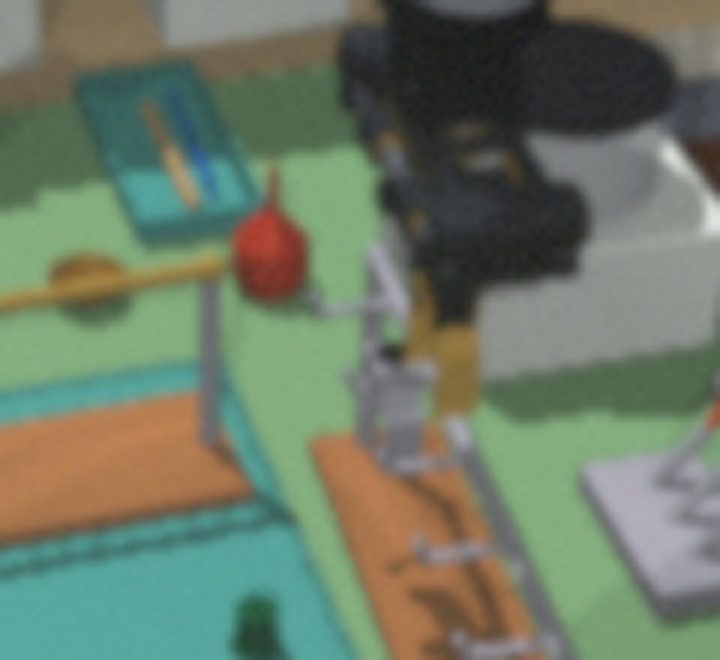

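>>> arm_command(
  increments=[
    [[-25, 0, 0, -1, 10], [-30, -25, 0, -1, 10], [-30, -35, 0, -1, 10], [-30, -35, 0, 0, 10], [-30, -35, 0, 0, 10], [-30, -35, 0, 0, 10], [-15, -35, 0, 0, 10], [-7, -35, 0, 0, 10], [0, -25, 0, 0, 10], [0, -11, 0, 0, 10]],
  ],
)

```text
t: 29.27
ee_pos: [0.4323, -0.2049, 0.4483]
tcp_rot: [-0.001, -0.664, 0.748, 0.001]
wrist_force: [1.2, -0.1, -1.0]
finger_gap: 0.347
```

>>> arm_command(
  increments=[
    [[0, 0, 0, 0, 10], [0, 0, 0, 0, 10], [0, 0, -20, 0, 10], [0, 0, -20, 0, 10], [0, 0, -10, 0, 10], [0, 0, 0, 0, 10], [0, 0, 0, 0, 10]],
  ],
)

```text
t: 29.85
ee_pos: [0.4345, -0.1994, 0.3996]
tcp_rot: [-0.0, -0.667, 0.745, 0.001]
wrist_force: [-0.5, -0.3, -0.9]
finger_gap: 0.346
```

```bash
python3 - <<'E'
from m import *
s=observe();print(s['t'],s['ee_pos'],s['finger_gap']*87,s['wrist_force'],pan())
snap("side","s21",(200,150,350,300),5)
E
```

```text
29.85 [ 0.43453244 -0.1993678   0.39962485] 30.09433987890104 [-0.50495054 -0.33904208 -0.85773442] (np.float64(0.11444743047040462), 1196)
```

View pics/s21.png

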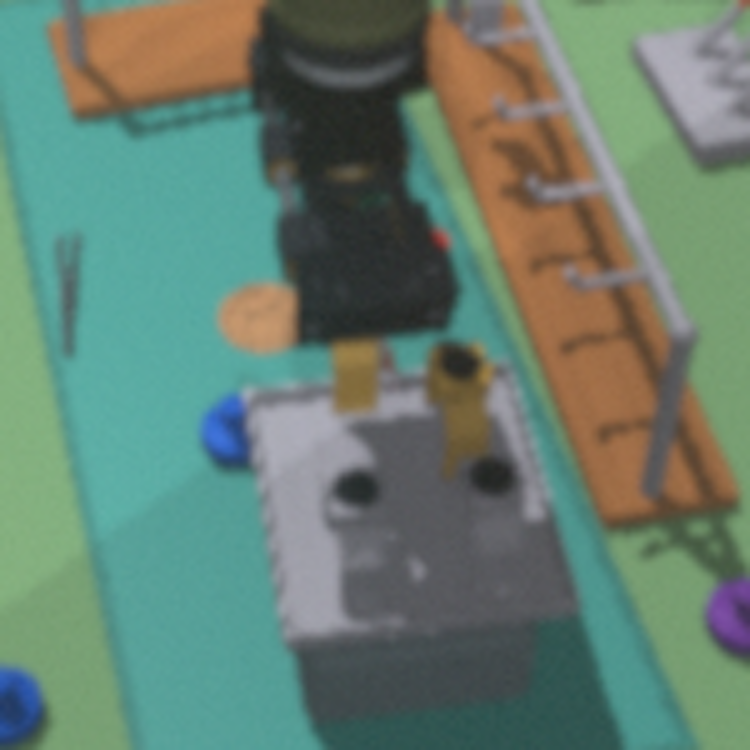

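>>> arm_command(
  increments=[
    [[-6, -7, 0, 0, 10], [-5, -7, 0, 0, 10], [0, 0, 0, 0, 10], [0, 0, 0, 0, 10]],
  ],
)

```text
t: 30.28
ee_pos: [0.4226, -0.2157, 0.4002]
tcp_rot: [0.0, -0.666, 0.746, -0.0]
wrist_force: [0.8, -0.7, -1.9]
finger_gap: 0.34
```

>>> arm_command(
  increments=[
    [[0, 1, -20, 0, 10], [0, 0, -15, 0, 10], [0, 0, -8, 0, 10], [0, 0, -5, 0, 10], [0, 0, -4, 0, 10], [0, 0, -3, 0, 10], [0, 0, -3, 0, 10], [0, 0, -1, 0, 10], [0, 0, 0, 0, 10], [0, 0, 0, 0, 10]],
  ],
)

```text
t: 31.12
ee_pos: [0.4233, -0.2137, 0.3412]
tcp_rot: [0.0, -0.666, 0.746, -0.0]
wrist_force: [-0.3, -0.1, -0.3]
finger_gap: 0.341
```

```bash
python3 - <<'E'
from m import *
s=observe();print(s['t'],s['ee_pos'],s['finger_gap']*87,s['wrist_force'],pan())
E
```

```text
31.1167 [ 0.42334683 -0.21372537  0.34117917] 29.695209865523854 [-0.27888576 -0.09752479 -0.26939729] (np.float64(0.10401136057656357), 926)
```

>>> arm_command(
  increments=[
    [[0, 0, 0, 0, 34], [0, 0, 0, 0, 44], [0, 0, 0, 0, 44], [0, 0, 0, 0, 44], [0, 0, 15, 0, 44], [0, 0, 30, 0, 44], [0, 0, 30, 0, 44], [0, 0, 30, 0, 44], [0, 0, 0, 0, 44]],
  ],
)

```text
t: 31.92
ee_pos: [0.4245, -0.2139, 0.4521]
tcp_rot: [0.002, -0.667, 0.745, -0.005]
wrist_force: [-0.1, -0.3, -0.0]
finger_gap: 0.505
```

>>> arm_command(
  increments=[
    [[15, 30, 0, 1, 44], [20, 35, 0, 1, 44], [20, 35, 0, 1, 44], [20, 35, 0, 0, 44], [20, 35, 0, 0, 44], [20, 35, 0, 0, 44], [20, 35, 0, 0, 44], [20, 35, 0, 0, 44], [15, 30, 0, 0, 44], [0, 0, 0, 0, 44]],
  ],
)

```text
t: 32.75
ee_pos: [0.5939, 0.0991, 0.4449]
tcp_rot: [0.002, -0.69, 0.724, 0.003]
wrist_force: [-1.8, 1.2, 0.2]
finger_gap: 0.507
```

```bash
python3 - <<'E'
from m import *
s=observe();print(s['t'],s['ee_pos'],s['finger_gap']*87,s['wrist_force'],pan())
snap("side","s22",(200,100,370,300),4)
p,d=snap("top","t22",(140,90,400,260),3)
P=cloud("top",d);show(P,.174,.2,(.57,.7,.0,.25));show(P,.15,.2,(.36,.54,-.34,-.17))
E
```

```text
32.75 [0.59385094 0.09913168 0.44487187] 44.10173226855821 [-1.82569781  1.21657508  0.19420631] (np.float64(0.10517859890426617), 1052)
150 [ 0.4951 -0.2174  0.1652] [ 0.4957 -0.2206  0.1627] [0.032 0.046 0.025]
148 [ 0.4868 -0.2927  0.1651] [ 0.4877 -0.2938  0.1622] [0.034 0.044 0.024]
148 [ 0.4245 -0.2138  0.1651] [ 0.426  -0.2144  0.1629] [0.034 0.043 0.025]
153 [ 0.417  -0.2826  0.1641] [ 0.4176 -0.2845  0.1613] [0.032 0.046 0.022]
```

View pics/s22.png

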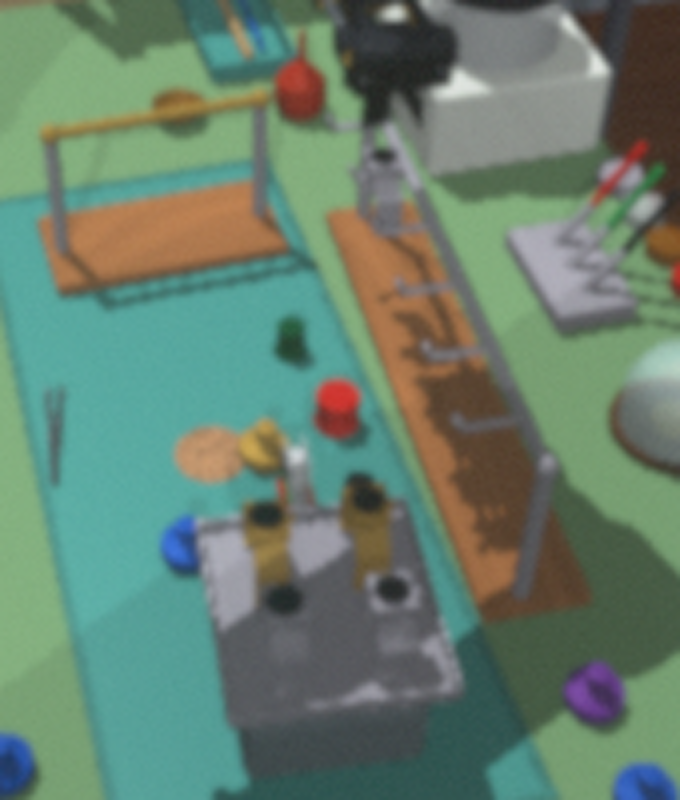

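View pics/t22.png

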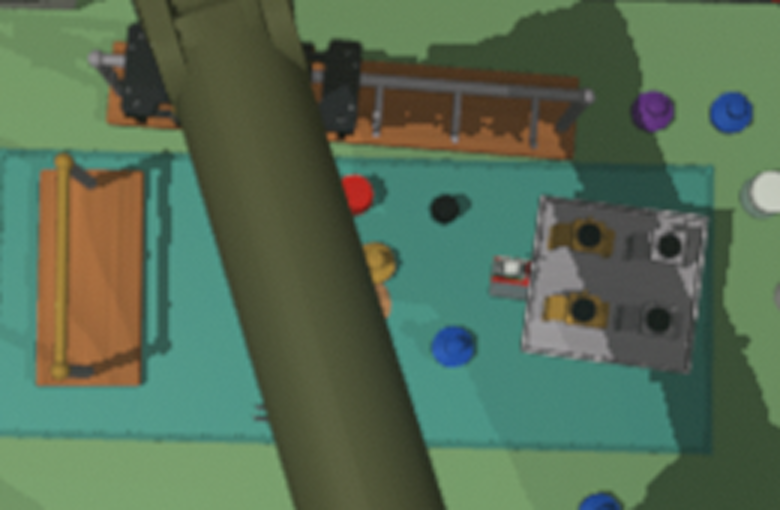

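>>> arm_command(
  increments=[
    [[15, 16, 0, 0, 44], [14, 16, 0, 0, 44], [0, 0, 0, 0, 44], [0, 0, 0, 0, 44], [0, 0, 0, 0, 44]],
  ],
)

```text
t: 33.32
ee_pos: [0.622, 0.1215, 0.4457]
tcp_rot: [-0.001, -0.685, 0.729, -0.0]
wrist_force: [0.4, -0.5, -0.4]
finger_gap: 0.506
```

>>> arm_command(
  increments=[
    [[1, 10.5, 0, 0, 44], [0, 0, -30, 0, 44], [0, 0, -30, 0, 44], [0, 0, -15, 0, 44], [0, 0, -10, 0, 44], [0, 0, -5, 0, 44], [0, 0, 0, 0, 44], [0, 0, 0, 0, 44]],
  ],
)

```text
t: 33.98
ee_pos: [0.6234, 0.1339, 0.3569]
tcp_rot: [0.001, -0.686, 0.728, -0.0]
wrist_force: [-0.0, 0.1, 0.2]
finger_gap: 0.506
```

```bash
python3 - <<'E'
from m import *
s=observe();print(s['t'],s['ee_pos'],s['finger_gap']*87,s['wrist_force'])
p,d=snap("side","s23",(230,80,350,190),6)
E
```

```text
33.9833 [0.62344857 0.13387815 0.35691177] 44.03387302879893 [-0.01963995  0.14734021  0.17474041]
```

View pics/s23.png

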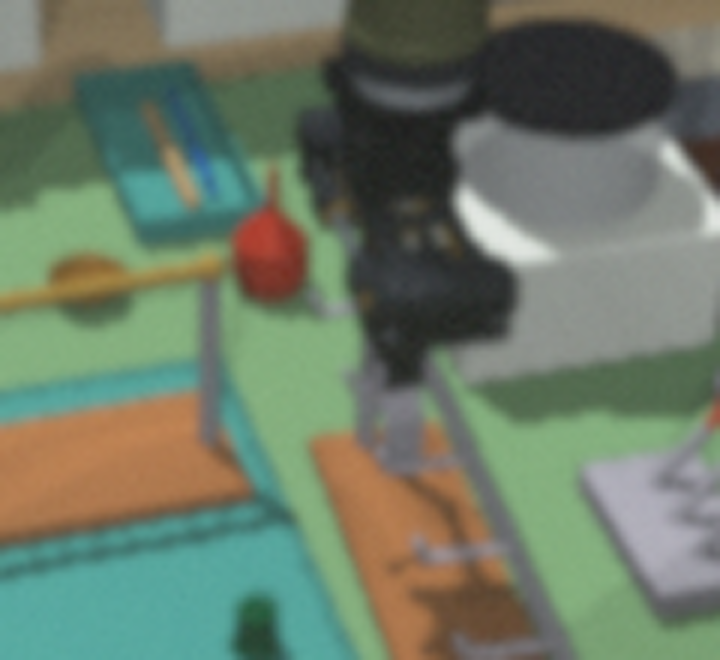

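>>> arm_command(
  increments=[
    [[0, -1, -4, 0, 44], [0, 0, 0, 0, 10], [0, 0, 0, 0, 10], [0, 0, 0, 0, 10], [0, 0, 0, 0, 10], [0, 0, 0, 0, 10]],
  ],
)

```text
t: 34.53
ee_pos: [0.6233, 0.1326, 0.3521]
tcp_rot: [0.0, -0.686, 0.728, -0.0]
wrist_force: [-0.3, -1.4, 1.8]
finger_gap: 0.343
```

>>> arm_command(
  increments=[
    [[0, 0, 5, 0, 10], [0, 0, 15, 0, 10], [0, 0, 20, 0, 10], [0, 0, 20, 0, 10], [0, 0, 20, 0, 10], [0, 0, 10, 0, 10], [0, 0, 8, 0, 10], [0, 0, 0, 0, 10]],
  ],
)

```text
t: 35.2
ee_pos: [0.6233, 0.1332, 0.4512]
tcp_rot: [0.001, -0.686, 0.728, -0.001]
wrist_force: [0.8, -0.5, -0.6]
finger_gap: 0.339
```

```bash
python3 - <<'E'
from m import *
s=observe();print(s['t'],s['ee_pos'],s['finger_gap']*87,s['wrist_force'],pan())
p,d=snap("side","s24",(230,80,350,190),6)
E
```

```text
35.2 [0.62330572 0.13315267 0.45120705] 29.53471637804065 [ 0.767316   -0.52289859 -0.55456286] (np.float64(0.10533698260604185), 1055)
```

View pics/s24.png

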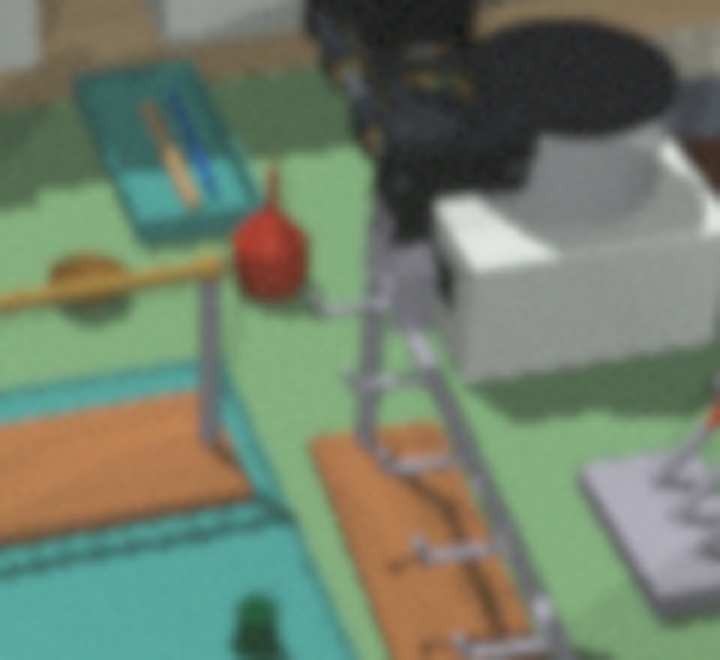

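>>> arm_command(
  increments=[
    [[-25, 0, 0, 1, 10], [-25, 20, 0, 1, 10], [-25, 25, 0, 1, 10], [-25, 25, 0, 1, 10], [-25, 25, 0, 0.5, 10], [-22, 25, 0, 0, 10], [-15, 18, 0, 0, 10], [-5, 7, 0, 0, 10], [0, 0, 0, 0, 10], [0, 0, 0, 0, 10]],
  ],
)

```text
t: 36.13
ee_pos: [0.4568, 0.2769, 0.449]
tcp_rot: [0.001, 0.714, -0.701, 0.0]
wrist_force: [0.2, -0.3, -1.2]
finger_gap: 0.338
```

```bash
python3 - <<'E'
from m import *
s=observe();print(s['t'],s['ee_pos'],s['tcp_rot'],s['finger_gap']*87,s['wrist_force'],pan())
p,d=snap("side","s25",(190,80,310,190),6)
p,d=snap("top","t25",(130,110,250,230),5)
E
```

```text
36.1333 [0.45679295 0.27686649 0.44902203] [ 6.85676883e-04  7.13626894e-01 -7.00525579e-01  3.16643691e-04] 29.398244627232117 [ 0.20737882 -0.34472705 -1.21900818] (np.float64(0.10527111732684491), 1071)
```

View pics/s25.png

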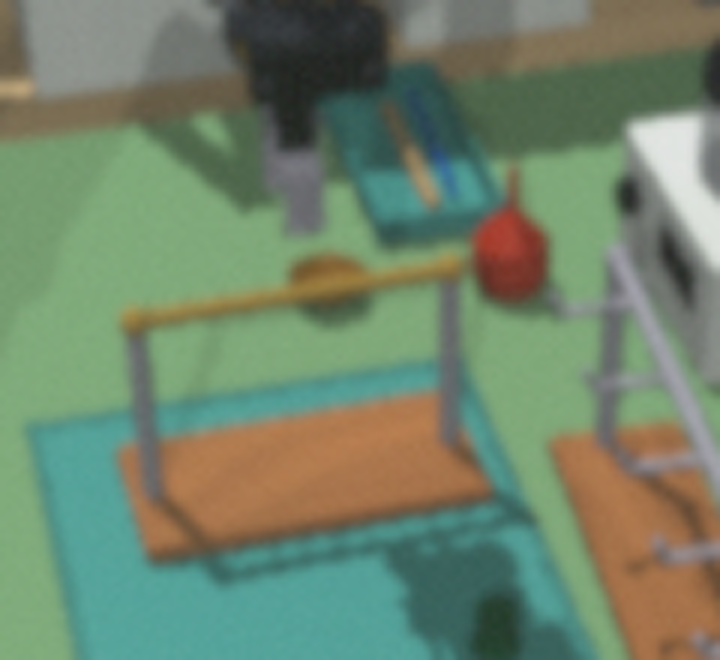

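>>> arm_command(
  increments=[
    [[0, 2, -15, 0, 10], [0, 0, -20, 0, 10], [0, 0, -20, 0, 10], [0, 0, -15, 0, 10], [0, 0, -12, 0, 10], [0, 0, -8, 0, 10], [0, 0, -5, 0, 10], [0, 0, 0, 0, 10], [0, 0, 0, 0, 10]],
  ],
)

```text
t: 37.03
ee_pos: [0.4565, 0.2798, 0.3552]
tcp_rot: [-0.0, 0.714, -0.7, 0.0]
wrist_force: [0.2, 0.1, -1.2]
finger_gap: 0.34
```

```bash
python3 - <<'E'
from m import *
s=observe();print(s['t'],s['ee_pos'],s['finger_gap']*87,s['wrist_force'],pan())
p,d=snap("side","s26",(190,80,310,190),6)
E
```

```text
37.0333 [0.45650293 0.27981909 0.3552072 ] 29.582141060745407 [ 0.21781057  0.08531407 -1.24101222] (np.float64(0.10507498934294168), 1019)
```

View pics/s26.png

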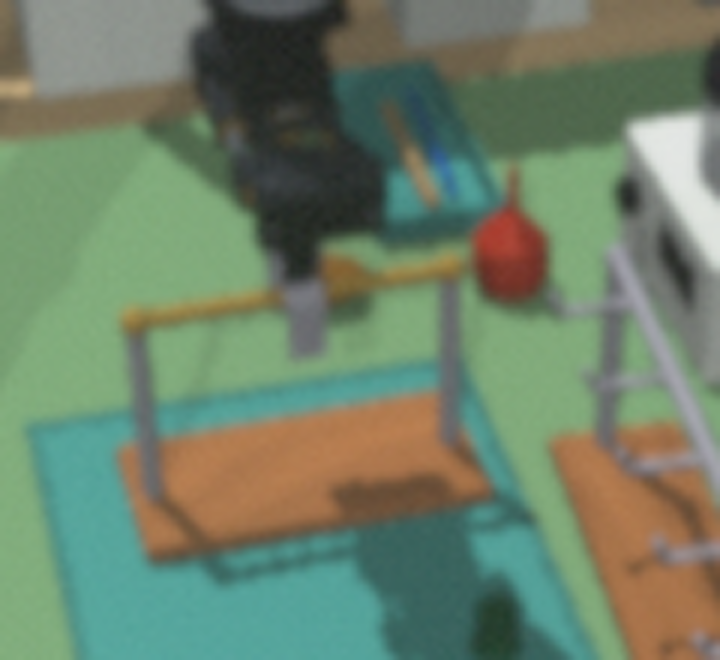

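Astride. Lower to contact.

>>> arm_command(
  increments=[
    [[0, 0, -4, 0, 10], [0, 0, -3, 0, 10], [0, 0, -2, 0, 10], [0, 0, 0, 0, 10], [0, 0, 0, 0, 10]],
  ],
)

```text
t: 37.55
ee_pos: [0.4561, 0.2798, 0.3456]
tcp_rot: [0.0, 0.714, -0.7, -0.0]
wrist_force: [-0.1, 0.2, -2.2]
finger_gap: 0.342
```

>>> arm_command(
  increments=[
    [[0, 0, -1.5, 0, 10], [0, 0, 0, 0, 10], [0, 0, 0, 0, 10]],
  ],
)

```text
t: 37.8
ee_pos: [0.4563, 0.2799, 0.3446]
tcp_rot: [-0.0, 0.714, -0.7, 0.0]
wrist_force: [-0.8, -1.0, 0.9]
finger_gap: 0.34
```

>>> arm_command(
  increments=[
    [[0, 0, -0.5, 0, 10], [0, 0, 0, 0, 10], [0, 0, 0, 0, 34], [0, 0, 0, 0, 44], [0, 0, 0, 0, 44], [0, 0, 0, 0, 44], [0, 0, 10, 0, 44], [0, 0, 20, 0, 44], [0, 0, 20, 0, 44], [0, 0, 0, 0, 44]],
  ],
)

```text
t: 38.63
ee_pos: [0.457, 0.2809, 0.3982]
tcp_rot: [-0.003, 0.714, -0.7, 0.001]
wrist_force: [1.0, 1.5, 0.4]
finger_gap: 0.504
```

```bash
python3 - <<'E'
from m import *
s=observe();print(s['t'],s['ee_pos'],s['finger_gap']*87,s['wrist_force'],pan())
p,d=snap("side","s27",(190,80,310,190),6)
E
```

```text
38.6333 [0.45695542 0.28088512 0.39819199] 43.851311053299156 [1.03055591 1.46530658 0.38095492] (np.float64(0.10530234898508661), 1067)
```

View pics/s27.png

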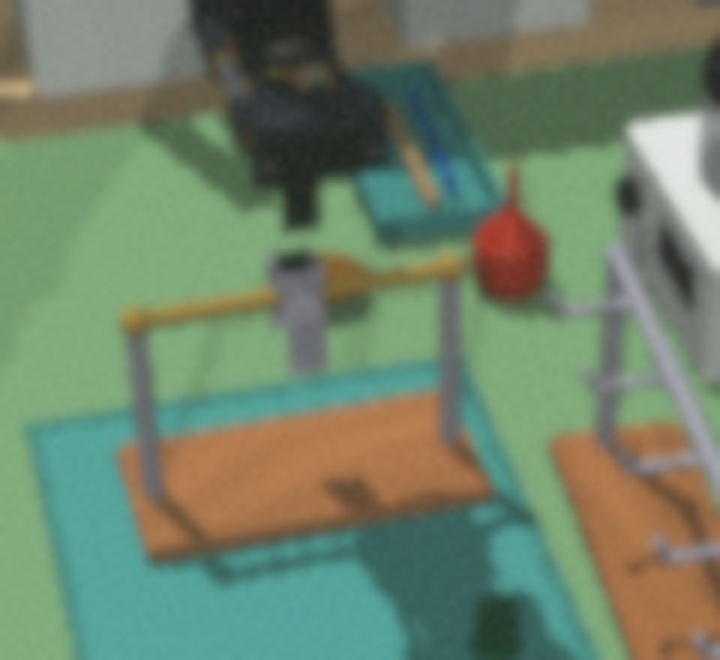

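>>> arm_command(
  increments=[
    [[0, 0, 25, 0, 44], [0, 0, 15, 0, 44], [0, 0, 0, 0, 44]],
  ],
)

```text
t: 38.98
ee_pos: [0.4565, 0.2803, 0.436]
tcp_rot: [-0.002, 0.714, -0.7, 0.001]
wrist_force: [0.8, 0.1, 0.0]
finger_gap: 0.502
```

```bash
python3 - <<'E'
from m import *
s=observe();print(s['t'],s['ee_pos'])
p,d=snap("top","t28",(220,120,400,240),4)
P=cloud("top",d);show(P,.02,.06,(.38,.53,-.12,.02),mn=5)
show(P,.008,.02,(.4,.51,-.08,.02),mn=5)
p,ds=capture("side");Q=cloud("side",ds);show(Q,.022,.06,(.42,.52,-.09,.02),mn=5)
E
```

```text
38.9833 [0.45653991 0.28034195 0.4360064 ]
6 [ 0.5279 -0.0933  0.0287] [ 0.5274 -0.0933  0.0263] [0.002 0.013 0.012]
32 [ 0.4793 -0.0187  0.0362] [ 0.4791 -0.0174  0.0316] [0.018 0.022 0.023]
31 [ 0.3916 -0.1034  0.0346] [ 0.3917 -0.1043  0.0309] [0.016 0.022 0.02 ]
99 [ 0.4783 -0.0193  0.0152] [ 0.4792 -0.0177  0.0139] [0.042 0.041 0.011]
26 [ 0.4804 -0.0263  0.0357] [ 0.4809 -0.0251  0.0345] [0.015 0.015 0.014]
```

View pics/t28.png

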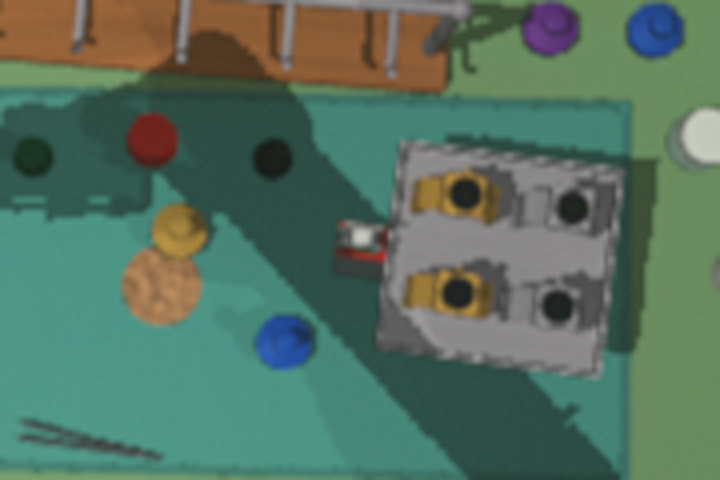

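>>> arm_command(
  increments=[
    [[2, -25, 0, 0, 44], [3, -35, 0, 0, 44], [3, -35, 0, 0, 44], [3, -35, 0, 0, 44], [3, -35, 0, 0, 44], [3, -35, 0, 0, 44], [3, -35, 0, 0, 44], [3, -35, 0, 0, 44], [0, -32, 0, 0, 44], [0, 0, 0, 0, 44]],
  ],
)

```text
t: 39.92
ee_pos: [0.4785, -0.0301, 0.4315]
tcp_rot: [0.002, 0.71, -0.704, -0.0]
wrist_force: [-0.5, -1.0, -0.0]
finger_gap: 0.508
```

>>> arm_command(
  increments=[
    [[0, 0, -35, 0, 44], [0, 0, -35, 0, 44], [0, 0, -35, 0, 44], [0, 0, -35, 0, 44], [0, 0, -20, 0, 44], [0, 0, 0, 0, 44], [0, 0, 0, 0, 44]],
  ],
)

```text
t: 40.5
ee_pos: [0.4782, -0.022, 0.2722]
tcp_rot: [0.001, 0.714, -0.7, -0.002]
wrist_force: [-0.4, 0.2, -0.4]
finger_gap: 0.506
```

```bash
python3 - <<'E'
from m import *
s=observe();print(s['t'],s['ee_pos'],s['finger_gap']*87,s['wrist_force'],pan())
p,d=snap("side","s29",(200,150,330,260),5)
E
```

```text
40.5 [ 0.47823062 -0.02198171  0.27216646] 44.059508642350714 [-0.40132534  0.17834178 -0.42323669] (np.float64(0.10540752277347987), 1047)
```

View pics/s29.png

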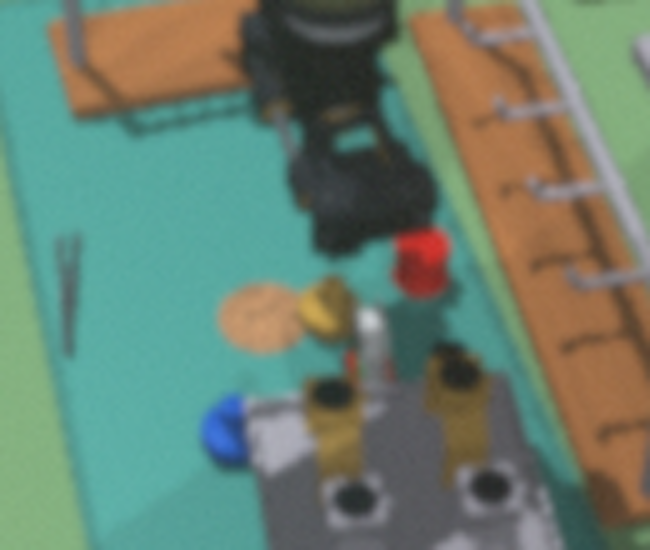

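>>> arm_command(
  increments=[
    [[1, 0, -30, 0, 44], [0, 0, -20, 0, 44], [0, 0, -10, 0, 44], [0, 0, -6, 0, 44], [0, 0, 0, 0, 44], [0, 0, 0, 0, 44]],
  ],
)

```text
t: 41.1
ee_pos: [0.4809, -0.0222, 0.2089]
tcp_rot: [-0.001, 0.714, -0.7, 0.001]
wrist_force: [-0.0, -0.2, 0.1]
finger_gap: 0.5
```

```bash
python3 - <<'E'
from m import *
s=observe();print(s['t'],s['ee_pos'],s['finger_gap']*87,s['wrist_force'])
p,d=snap("side","s30",(220,160,310,240),7)
E
```

```text
41.1 [ 0.48086853 -0.02216585  0.20889602] 43.53652188610131 [-0.01705205 -0.2170174   0.08890191]
```

View pics/s30.png

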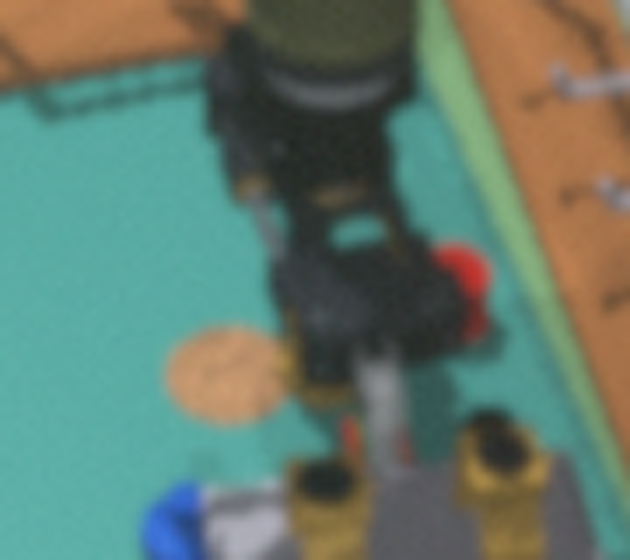

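>>> arm_command(
  increments=[
    [[0, 0, -5, 0, 44], [0, 0, 0, 0, 0], [0, 0, 0, 0, 0], [0, 0, 0, 0, 0], [0, 0, 0, 0, 0], [0, 0, 0, 0, 0], [0, 0, 0, 0, 0], [0, 0, 0, 0, 0]],
  ],
  force=15,
)

```text
t: 41.82
ee_pos: [0.4803, -0.0223, 0.2029]
tcp_rot: [0.0, 0.714, -0.7, 0.0]
wrist_force: [0.3, -0.8, 0.5]
finger_gap: 0.188
```

>>> arm_command(
  increments=[
    [[0, 0, 5, 0, 0], [0, 0, 10, 0, 0], [0, 0, 15, 0, 0], [0, 0, 10, 0, 0], [0, 0, 0, 0, 0], [0, 0, 0, 0, 0]],
  ],
)

```text
t: 42.32
ee_pos: [0.4805, -0.0222, 0.2436]
tcp_rot: [-0.0, 0.714, -0.7, 0.001]
wrist_force: [0.3, -0.1, -1.7]
finger_gap: 0.194
```

```bash
python3 - <<'E'
from m import *
s=observe();print(s['t'],s['ee_pos'],s['finger_gap']*87,s['wrist_force'])
p,d=snap("side","s31",(220,140,320,230),7)
E
```

```text
42.3167 [ 0.48047062 -0.02218696  0.24358432] 16.87847003545489 [ 0.33527018 -0.09406258 -1.68392718]
```

View pics/s31.png

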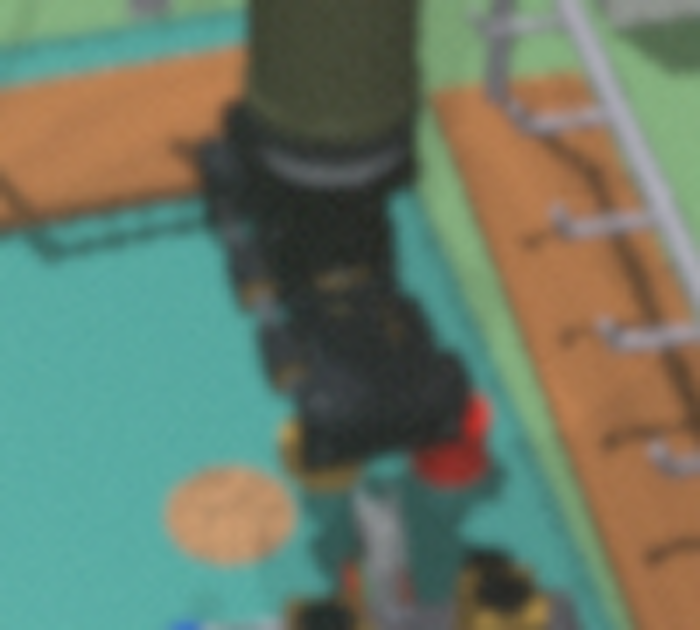

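>>> arm_command(
  increments=[
    [[-15, 5, 0, 0, 0], [-15, 5, 0, 0, 0], [-15, 5, 0, 0, 0], [0, 0, 0, 0, 0], [0, 0, -15, 0, 0], [0, 0, -12, 0, 0], [0, 0, -6, 0, 0], [0, 0, -3, 0, 0], [0, 0, 0, 0, 0], [0, 0, 0, 0, 0]],
  ],
)

```text
t: 43.2
ee_pos: [0.4354, -0.0072, 0.2068]
tcp_rot: [-0.0, 0.714, -0.7, -0.0]
wrist_force: [-1.2, -0.6, -1.2]
finger_gap: 0.191
```

>>> arm_command(
  increments=[
    [[0, 0, -1.5, 0, 0], [0, 0, 0, 0, 0], [0, 0, 0, 0, 0]],
  ],
)

```text
t: 43.45
ee_pos: [0.4354, -0.0072, 0.2056]
tcp_rot: [-0.0, 0.714, -0.7, 0.0]
wrist_force: [0.2, 0.4, -2.1]
finger_gap: 0.192
```

>>> arm_command(
  increments=[
    [[0, 0, -1, 0, 0], [0, 0, -0.5, 0, 0], [0, 0, 0, 0, 0]],
  ],
)

```text
t: 43.7
ee_pos: [0.4352, -0.0071, 0.2044]
tcp_rot: [0.0, 0.714, -0.7, -0.0]
wrist_force: [-3.3, -0.1, 5.2]
finger_gap: 0.19
```

Contact. Release, rise and clear the view.

>>> arm_command(
  increments=[
    [[0, 0, 0, 0, 0], [0, 0, 0, 0, 45], [0, 0, 0, 0, 45], [0, 0, 0, 0, 45], [0, 0, 0, 0, 45], [0, 0, 20, 0, 45], [0, 0, 35, 0, 45], [0, 0, 40, 0, 45], [0, 0, 40, 0, 45], [0, 0, 40, 0, 45]],
  ],
)

```text
t: 44.53
ee_pos: [0.4347, -0.007, 0.3806]
tcp_rot: [0.0, 0.714, -0.7, 0.0]
wrist_force: [1.5, -1.2, 0.3]
finger_gap: 0.516
```

>>> arm_command(
  increments=[
    [[20, 20, 20, 0, 45], [25, 20, 15, 0, 45], [25, 20, 10, 0, 45], [25, 20, 0, 0, 45], [20, 20, 0, 0, 45], [0, 0, 0, 0, 45], [0, 0, 0, 0, 45], [0, 0, 0, 0, 45]],
  ],
)

```text
t: 45.2
ee_pos: [0.5499, 0.0924, 0.4232]
tcp_rot: [0.001, 0.714, -0.7, -0.0]
wrist_force: [0.0, -0.1, -0.7]
finger_gap: 0.514
```

```bash
python3 - <<'E'
from m import *
s=observe();print(s['t'],s['ee_pos'],s['finger_gap']*87,s['wrist_force'],pan(),pan())
p,d=snap("side","s32",(190,70,360,300),3)
Q=cloud("side",d)
p,d=snap("top","t32",(140,90,400,260),3)
P=cloud("top",d);show(P,.02,.06,(.38,.49,-.06,.05),mn=5)
print('rail');show(P,.163,.19,(.38,.55,.2,.35),mn=5)
show(Q,.163,.19,(.38,.55,.2,.35),mn=5)
for k in("side","top"):
    for r in silhouettes(k,"pan")[:1]: print(k,r['score'],r['point'])
E
```

```text
45.2 [0.54990614 0.09235972 0.42323296] 44.715280696056226 [ 0.01315848 -0.05338322 -0.65020716] (np.float64(0.10534367331441363), 1075) (np.float64(0.10535701159750754), 1073)
28 [ 0.4324 -0.0044  0.0384] [ 0.4326 -0.0059  0.0362] [0.016 0.016 0.027]
rail
127 [0.4565 0.2815 0.1715] [0.459  0.2822 0.1718] [0.034 0.032 0.016]
57 [0.4587 0.2741 0.1712] [0.4599 0.2767 0.1705] [0.032 0.034 0.013]
side 0.63 [278.5, 257.0]
top 0.76 [345.8, 185.3]
```

View pics/s32.png

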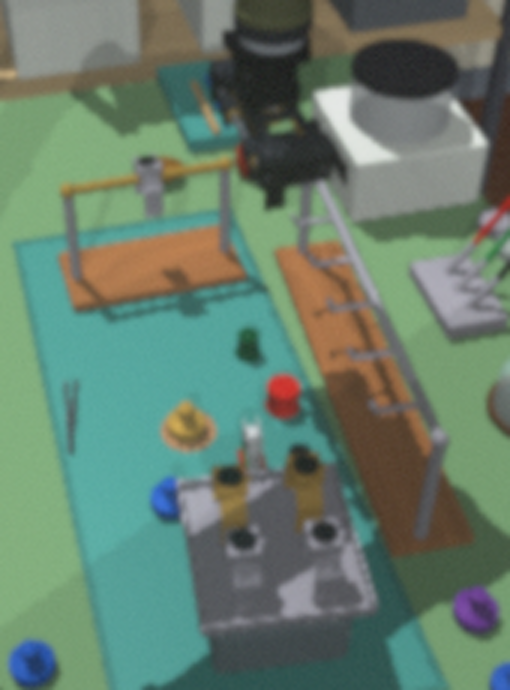

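View pics/t32.png

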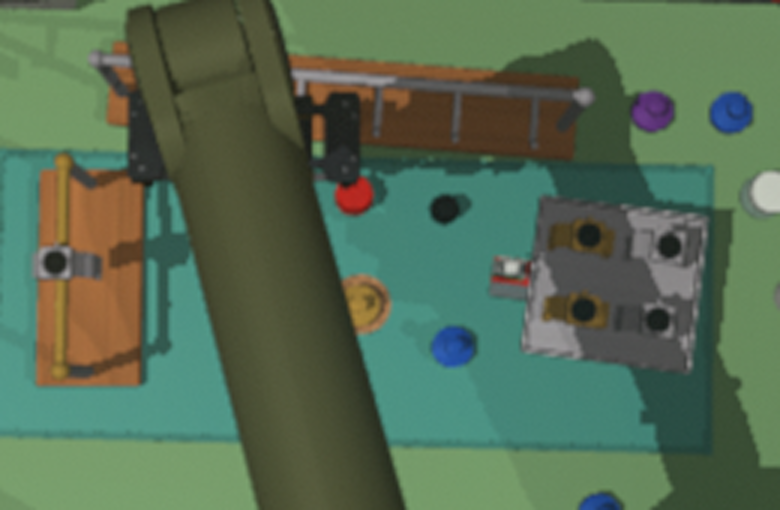

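```bash
python3 - <<'E'
from m import *
p,d=capture("top");P=cloud("top",d)
m=(abs(P[...,0]-.455)<.06)&(abs(P[...,1]+.255)<.06)&(P[...,2]>.08)&(P[...,2]<.125)
z=P[...,2][m];h,e=np.histogram(z,np.arange(.08,.126,.002));print(h,e[h.argmax()],np.median(z))
E
```

```text
[  0   0   0   0   0   0   0   0   4  24  86 186 267 187 105  37   7   6
   1   5   2   3] 0.10400000000000002 0.10516096274643882
```

Both cameras put the pan floor at 105 mm, so it has sunk about 30 mm, inside the band. I'm handing in.

```bash
python3 - <<'E'
from m import *
print(close_job())
E
```

```text
the job is handed in; nothing more can be done
None
```

I handed the job in at about 45 s of the 210 s allowed, and my last checks agreed with the end conditions. No verdict was reported.

- **Check weight:** I moved it from the pan to the cork pad, and pictures showed it centred there with the pan empty. I didn't measure the empty pan's height. The weight was later knocked about 45 mm off the pad. I set it back, and it then stood upright, measured within about 5 mm of the pad's centre.
- **Pan:** Five cases were present and the sixth hook was empty from the start. Three cases sank the pan only about 20.5 mm, just short of the band. I added a fourth, and both cameras then put the pan floor at about 105 mm, a sink of about 29.7 mm (band 22–33). I judged this from the depth readings; I did not read the pointer itself.
- **Rail:** The fifth case hangs upright over the bar near its middle, and all the hooks are empty.
- **What went wrong:** Coming down on the fourth case about 8 mm off, the fingers pressed its head with about 3 N. I raised them, corrected and took it cleanly; nothing dropped.
- **Bystanders:** The last pictures showed nothing shifted among the things in view, but I didn't measure their positions again.

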